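# Clamp the screen stack square on the sieve shaker

### The job

Clamp the stack of grading screens on the sieve shaker: wind the clamp bar down onto the lid by turning the two black knobs at its ends alternately in small steps, so that the bar stays level (neither end ever more than 4 mm lower than the other). Stop when both rubber feet bear snugly on the lid with about 28 N each, at least 15 and no more than 40 N, never crushing it with more than 60 N; do not shift the stack or disturb the things around, and let go of the knobs.

Things in the scene. Friction and masses are not known exactly. Their poses are not given: they have to be found in the camera images.
- shaker: Grey sieve shaker fixed to the bench, base 260 (x) x 320 (y) x 60 mm high, with a round table on it that carries the stack. Origin: centre of its underside; z up, y along the clamp bar towards the left knob. Upright threaded steel studs stand at y = +125 and -125 mm; on each a jaw with a black knob on top screws down, and the clamp bar spans the two jaws.
- knob_l_grip (a point): Left (+y) black knob on its jaw: disc 44 mm wide and on it an upright grip bar 44 long, 14 wide, 36 mm tall. The point is on the turning axis, 24 mm above the disc, 12 mm below the grip bar's top, starts 243 to 246 mm above the bench and turns with the knob: x along the 44 mm length, y across the 14 mm width, z up. Clockwise from above lowers knob, jaw and foot together by 3.5 mm per rad.
- knob_r_grip (a point): Right (-y) knob, the same for the right jaw. Either knob has 0.18 N m of friction against the way it last moved, also after it stops (with any overshoot); each newton on its foot adds 0.0035 N m in the unscrewing sense: 28 N adds 0.1 N m to the free-turning reading. Pushing or pulling on the knob falsifies that: follow it down. Holds up to about 50 N when released. Ample travel.
- bar: Steel clamp bar 208 x 24 x 14 mm lying loose in the cradles of the two jaws, over the stack. Origin: centre of its underside; y along the bar. It needs no handling: it follows the jaws, and starts up to 3 mm out of level.
- stack: Stack of round steel grading screens with pan and lid, 200 mm diameter, about 0.8 kg, standing loose on the shaker's table. Origin: centre of its underside. The flat top of the lid is 98 to 100 mm above it, as the screens happen to nest. Leave it where it is.
- bowl: White ceramic cupping bowl, 96 mm diameter, 62 mm high, beside the shaker; origin under its centre. Leave alone.
- tumbler: Green plastic tumbler, 72 mm diameter, 120 mm high, beside the shaker; origin under its centre. Leave alone.
- scoop_tray: Blue empty sample tray, 120 x 90 x 35 mm, beside the shaker; origin under its centre. Leave alone.
- jaw_l: Left aluminium jaw with its foot and knob. Origin on the stud's axis, 12 mm above the underside of its foot and 59 mm below the knob's grip point; z up, y towards the left knob. Height difference of the two jaws is how far the bar is out of level.
- jaw_r: Right aluminium jaw with its foot and knob. Origin on the stud's axis, 12 mm above the underside of its foot and 59 mm below the knob's grip point; z up, y towards the left knob. Height difference of the two jaws is how far the bar is out of level.
- foot_l (a point): Centre of the underside of the left jaw's black rubber foot (unloaded), 28 x 18 mm, 45 mm inwards from the stud. It starts 4 to 9 mm above the lid. From first touch its force grows by about 40 N per mm, 14 N per 0.1 rad of knob: 28 N comes within about 0.2 rad, so the end has to be felt in the turning torque.
- foot_r (a point): Centre of the underside of the right jaw's black rubber foot (unloaded), 28 x 18 mm, 45 mm inwards from the stud. It starts 4 to 9 mm above the lid. From first touch its force grows by about 40 N per mm, 14 N per 0.1 rad of knob: 28 N comes within about 0.2 rad, so the end has to be felt in the turning torque.
Mind the look-alikes: they are no part of the job. Of the things like the stack, leave any that is brown or turquoise; of the rest the smaller one is meant.

How it is judged (in metres and radians):
At the end, for the whole second after the job is handed in: Each jaw's foot presses on the lid with 11 to 46 N, the two jaws are at the same height within 2.5 mm and at rest, the knobs are released (contact force between jaw_l and stack between 11 and 46 N and contact force between jaw_r and stack between 11 and 46 N and z of jaw_l in the frame of jaw_r between -0.0025 and 0.0025 m and linear speed of bar below 0.005 m/s); the robot touches nothing.
It fails at once if one end of the bar gets more than 5 mm lower than the other (z of jaw_l in the frame of jaw_r above 0.005 m or z of jaw_l in the frame of jaw_r below -0.005 m).
It fails at once if a foot presses on the lid with more than 65 N (contact force between any of jaw_l, jaw_r and stack above 65 N).
It fails at once if the stack is shifted by more than 10 mm (distance of stack from where it was at the start of the episode above 0.01 m).
It fails at once if the bowl, tumbler or tray is moved by more than 20 mm (distance of any of bowl, tumbler, scoop_tray from where it was at the start of the episode above 0.02 m).
It also fails if it takes over 72 s, if anything falls off the work surface, if the arm or the gripper's body presses on something with over 40 N, if the wrist force passes 120 N, or if a joint passes its speed limit or range.

### The arm

A 7-joint arm with a two-finger parallel gripper is mounted at the origin on the work surface. World frame = base frame: x ahead of the robot, y to its left, z up, the work surface at z = 0. Lengths are in mm, angles in rad, forces in N, time in s.
With the tool pointing down it reaches from about 400 to 875 mm from the base axis. Payload 4.4 kg.
Tool frame: the origin (TCP) lies at the centre of the arm's flange, where the gripper is bolted on; the fingertips stand 173 mm ahead of it and the grasp point (between the pads) lies 155 mm ahead of it; z points along the fingers, y is the direction in which the jaws open and shut (so a half turn about z gives the same grasp; the last joint's range is limited). The gripper opens to 85 mm and grips with 20 to 120 N. Pads are 22 mm wide; open, the fingers measure 114 mm over their backs; the gripper's body (76 mm by 85 mm) begins 54 mm behind the grasp point. The pads swing forward as they close: fully open they stand 13 mm farther back than shut.
Start: joints at [1.201, 0.628, 0.038, 1.517, -0.027, 0.996, -0.02], TCP at [194.468, -620.24, 404.713] pointing down, gripper open.
Joint ranges: [-3.06, 3.06], [-0.37, 2.12], [-1.25, 1.32], [0.18, 2.47], [-1.1, 4.24], [0.23, 1.98], [-2.94, 2.94]. Speed limits (rad/s): [2.57, 2.57, 3.14, 3.14, 3.14, 3.14, 3.14].

### API

Orientations are given as [roll, pitch, yaw] about the fixed x, y, z axes, in that order (R = Rz(yaw) Ry(pitch) Rx(roll)).
In Python, from cell import * gives the robot as it stands. The module is installed in compiled form; this text tells all that it offers.
- The arm moves only by the shell command python3 -m jog 'ROWS'. ROWS is JSON, one flat list of numbers, 5 for each row, row after row: the shift along the tool's x, y, z in mm, then the turn about the tool's z in degrees, then the finger opening in mm, from 0 to 85.4. A call has 1 to 20 rows; each row is the pose to reach, as a shift and turn from the pose commanded when the call began, along the tool's axes at that moment; what a row does not reach only later rows make up. A row lasts 1/12 s, in which the tool goes at most 41.7 mm and 7.16 degrees, less where a joint would pass 70% of its speed; a pose out of reach is approached as far as the arm can. A call with a gripper value outside its range is refused whole. The fingers move at their own pace and stop on an object; the grip force is fixed at half the most. Time passes only in rows, so rows that repeat a pose let the fingers close. It gives the time, the measured TCP pose, the force and the opening at its end, in the units of the state.
- read_state(): the state, without advancing time (a new reading comes with each control period).
- get_image(name): name is "side" or "top"; returns (picture, depth): 480x640x3 uint8, blue, green, red; 480x640 float32, mm along the optical axis (not along the pixel's ray), 0 where there is no reading.
- camera_params(name): a dict with "K" (3x3 intrinsics, pixels), "T" (4x4, takes a point from camera to world coordinates). Camera axes: x right, y up, looking along -z (the intrinsics and any distortion apply to the point x, -y, -z); pixel columns grow to the right and rows downward; lengths in mm; the calibration is good to about 2 mm. A picture is of the moment at which its call begins. camera_params takes no time and is no camera call.
- finish_job(): hands the job in, once; it reports no verdict.
The state is a dict: "clock": time; "qpos": joint angles; "qd": joint speeds; "tau": joint torques, N m; "eef_pos": TCP position; "tool_rot": TCP orientation; "force": force on the tool from outside, world axes, zero at the start; "torque": the same for the moment, N m; "width": finger opening in mm.
Only numpy, scipy, OpenCV 4.12 (cv2) and the standard library are available. Lean on these libraries where they do the work, as an engineer would, in place of code of your own. Each camera call takes 0.05 s, during which the arm holds its last target.

## Working session

There is one attempt and no reset: what is moved stays moved. The work goes in short steps, Python scripts to look and compute and a shell command to move; the robot and the scene stay as the last step left them, time stands still between calls to the robot, and variables do not carry over. Pictures are saved under pics/ and viewed, and the job is handed in when it is done.

```bash
mkdir -p pics; cat > h.py <<'E'
from cell import *
import numpy as np, cv2
E
python3 - <<'E'
from h import *
s=read_state()
print(s)
for n in ("side","top"):
    im,d=get_image(n); cv2.imwrite(f"pics/{n}0.png",im); np.save(f"{n}0.npy",d); np.save(f"{n}0_im.npy",im)
    p=camera_params(n); print(n,p)
E
```

```text
{'clock': 0.0, 'qpos': array([ 1.20120417,  0.62932667,  0.03845481,  1.51835826, -0.02697693,
        0.996303  , -0.02000631]), 'qd': array([ 0.00121441,  0.00069457,  0.00025797,  0.0002901 , -0.00010482,
        0.00101355, -0.00196905]), 'tau': array([ 5.61318375e-04, -5.63400435e+01,  1.22686721e+00, -1.93443203e+01,
        1.11669450e-02,  1.05913274e-02,  7.24664403e-06]), 'eef_pos': array([ 194.37628392, -619.94832015,  403.80474991]), 'tool_rot': array([-3.13971638e+00,  5.05350917e-05,  3.03788264e-01]), 'force': array([ 1.02758638, -0.16734708,  0.52670516]), 'torque': array([ 0.04113097, -0.02039154, -0.03044273]), 'width': 85.36832363538302}
side {'K': array([[615.38966457,   0.        , 325.41029967],
       [  0.        , 615.38966457, 245.1934772 ],
       [  0.        ,   0.        ,   1.        ]]), 'T': array([[ 9.97157397e-01,  5.88144732e-02, -4.70954697e-02,
         3.70217351e+02],
       [-7.53197877e-02,  7.94792832e-01, -6.02188745e-01,
        -1.12580228e+03],
       [ 2.01372795e-03,  6.04024182e-01,  7.96963445e-01,
         1.52564973e+03],
       [ 0.00000000e+00,  0.00000000e+00,  0.00000000e+00,
         1.00000000e+00]])}
top {'K': array([[590.10279574,   0.        , 317.41831976],
       [  0.        , 590.10279574, 244.36161494],
       [  0.        ,   0.        ,   1.        ]]), 'T': array([[-1.84746073e-02,  9.98168279e-01, -5.76088189e-02,
         3.70429017e+02],
       [-9.99807226e-01, -1.80603789e-02,  7.70278803e-03,
        -1.10028470e+02],
       [ 6.64824157e-03,  5.77400195e-02,  9.98309517e-01,
         1.69408412e+03],
       [ 0.00000000e+00,  0.00000000e+00,  0.00000000e+00,
         1.00000000e+00]])}
```

View pics/side0.png

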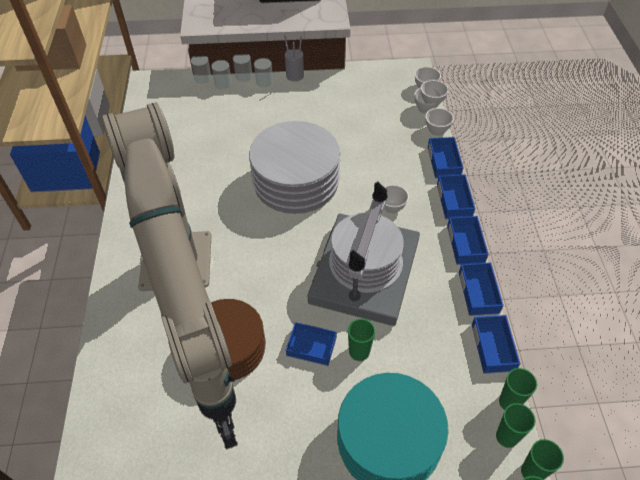

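View pics/top0.png

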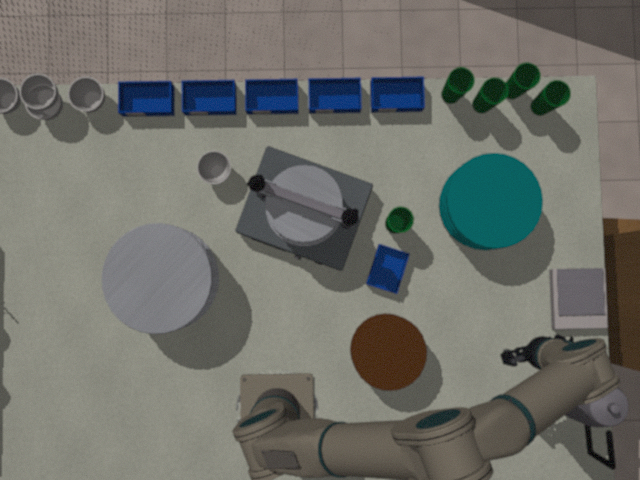

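```bash
python3 - <<'E'
from h import *
a=np.load("top0_im.npy")[140:280,190:430]; b=np.load("side0_im.npy")[170:330,290:440]
cv2.imwrite("pics/ct.png",cv2.resize(a,None,fx=3.3,fy=3.3,interpolation=cv2.INTER_CUBIC))
cv2.imwrite("pics/cs.png",cv2.resize(b,None,fx=3.7,fy=3.7,interpolation=cv2.INTER_CUBIC))
E
```

```text
(no output)
```

View pics/ct.png

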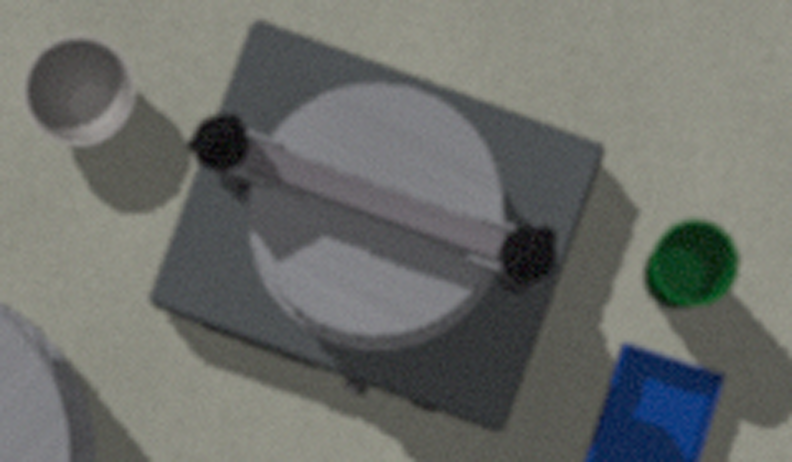

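View pics/cs.png

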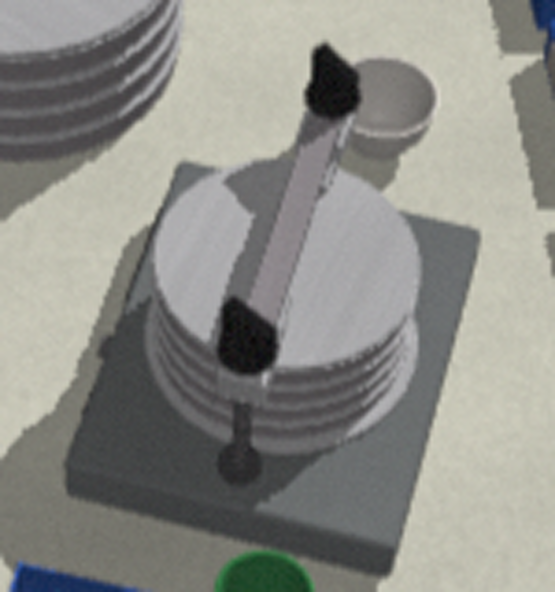

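```bash
cat >> h.py <<'E'
def cloud(im,d,n,m):
    p=camera_params(n);K=p["K"];T=p["T"]
    v,u=np.nonzero(m&(d>0)); z=d[v,u]
    P=np.c_[(u-K[0,2])/K[0,0]*z,-(v-K[1,2])/K[1,1]*z,-z]
    return P@T[:3,:3].T+T[:3,3],u,v
def ray(n,u,v,h):
    p=camera_params(n);K=p["K"];T=p["T"]
    d=T[:3,:3]@np.array([(u-K[0,2])/K[0,0],-(v-K[1,2])/K[1,1],-1]); o=T[:3,3]
    return o+d*(h-o[2])/d[2]
E
python3 - <<'E'
from h import *
for n,boxes in (("top",[(235,160,280,205),(325,190,375,240)]),("side",[(365,175,395,206),(340,240,375,275)])):
    im=np.load(n+"0_im.npy");d=np.load(n+"0.npy")
    for nm,(x0,y0,x1,y1) in zip("LR",boxes if n=="top" else boxes):
        m=np.zeros(d.shape,bool); m[y0:y1,x0:x1]=im[y0:y1,x0:x1].max(2)<50
        P,u,v=cloud(im,d,n,m)
        print(n,nm,len(P),"px",u.mean(),v.mean(),"zpct",np.percentile(P[:,2],[1,10,50,75,90,97,100]).round(1))
        for zlo,zhi in((237,270),(242,270)):
            k=(P[:,2]>zlo)&(P[:,2]<zhi)
            if k.sum()>5:
                r=cv2.minAreaRect(P[k,:2].astype(np.float32)); 
                C=np.cov(P[k,:2].T);w,V=np.linalg.eigh(C);print(zlo,k.sum(),P[k].mean(0).round(1),r,"pca",np.degrees(np.arctan2(V[1,1],V[0,1])).round(1),np.sqrt(12*w).round(1))
        np.save(f"P_{n}_{nm}.npy",P)
E
```

```text
top L 232 px 257.0603448275862 184.15086206896552 zpct [ 64.  214.  230.9 254.5 256.9 259.8 264.7]
237 108 [612.5  27.8 253.9] ((613.31201171875, 28.478700637817383), (14.515884399414062, 39.4935417175293), 29.231544494628906) pca 122.2 [15.2 39.4]
242 102 [612.7  28.1 254.8] ((613.3092651367188, 28.477664947509766), (14.514413833618164, 39.49314880371094), 29.20801544189453) pca 122.7 [14.9 39.7]
top R 288 px 349.15277777777777 218.60416666666666 zpct [ 56.7  70.9 222.3 253.4 257.9 260.5 264.9]
237 103 [ 522.2 -202.5  255.2] ((522.7525634765625, -203.1014404296875), (13.848528861999512, 43.61785125732422), 42.95756530761719) pca 131.4 [14.  43.2]
242 102 [ 522.4 -202.7  255.4] ((522.7525634765625, -203.1014404296875), (13.848528861999512, 43.61785125732422), 42.95756530761719) pca 131.4 [14.1 42.9]
side L 189 px 379.30687830687833 192.94179894179894 zpct [212.8 218.4 236.  250.4 255.6 259.1 264.8]
237 92 [613.4  22.3 249.7] ((614.397705078125, 24.603078842163086), (15.819133758544922, 42.3071174621582), 26.592742919921875) pca 123.9 [12.6 44.3]
242 73 [612.9  23.2 252.4] ((614.397705078125, 24.603078842163086), (15.819133758544922, 42.3071174621582), 26.592742919921875) pca 121.5 [12.7 43.3]
side R 231 px 355.7402597402597 261.45454545454544 zpct [214.7 218.8 237.2 251.8 255.7 258.1 261.3]
237 116 [ 522.1 -208.   250.3] ((523.7061157226562, -206.25344848632812), (17.703937530517578, 43.48802947998047), 45.60222244262695) pca 132.7 [13.8 43.3]
242 98 [ 522.4 -207.8  252.3] ((523.9736328125, -206.51539611816406), (17.703937530517578, 42.73918533325195), 45.60222244262695) pca 131.1 [14.1 42.9]
```

```bash
python3 - <<'E'
from h import *
L=np.array([613,27.]);R=np.array([522.5,-204.])
for n in("top","side"):
    im=np.load(n+"0_im.npy");d=np.load(n+"0.npy")
    P,u,v=cloud(im,d,n,np.ones(d.shape,bool))
    c=(L+R)/2; ax=(L-R)/np.linalg.norm(L-R); nn=np.array([-ax[1],ax[0]])
    s=(P[:,:2]-c)@ax; t=(P[:,:2]-c)@nn
    k=(abs(t)<8)&(abs(s)<85)&(P[:,2]>190)&(P[:,2]<225)
    co=np.polyfit(s[k],P[k,2],1); print(n,"bar",k.sum(),co,"z at+-125",np.polyval(co,[125,-125]).round(2),"t",t[k].mean().round(2),"std",(P[k,2]-np.polyval(co,s[k])).std().round(2))
    k=(np.hypot(s,t)<90)&(abs(t)>25)&(P[:,2]>150)&(P[:,2]<185)
    A=np.c_[s[k],t[k],np.ones(k.sum())]; print("lid",k.sum(),np.linalg.lstsq(A,P[k,2],rcond=None)[0].round(4),P[k,2].std().round(2))
    # centre of lid
    r=cv2.fitEllipse(np.c_[u[k],v[k]].astype(np.float32)[cv2.convexHull(np.c_[u[k],v[k]].astype(np.int32),returnPoints=False).ravel()]); print(r, ray(n,*r[0],167).round(1), "expected",c)
    for nm,q in(("L",L),("R",R)):
        k=(np.linalg.norm(P[:,:2]-q,axis=1)<24)&(P[:,2]>246)&(P[:,2]<266)
        print(nm,"top",k.sum(),np.median(P[k,2]).round(2),P[k,2].mean().round(2))
        k=(np.linalg.norm(P[:,:2]-q,axis=1)<24)&(P[:,2]>212)&(P[:,2]<230)
        print(nm,"disc",k.sum(),np.median(P[k,2]).round(2),P[k].mean(0).round(2))
    k=(np.linalg.norm(P[:,:2]-c,axis=1)>170)&(abs(P[:,2])<15)&(np.linalg.norm(P[:,:2]-c,axis=1)<400); print("bench",np.median(P[k,2]))
E
```

```text
top bar 423 [8.88323796e-03 2.14301938e+02] z at+-125 [215.41 213.19] t 0.06 std 3.2
lid 2425 [ 5.000000e-04 -4.000000e-04  1.673973e+02] 3.46
((303.8719177246094, 202.70225524902344), (68.50653076171875, 69.054931640625), 32.00059127807617) [567.8 -88.6 167. ] expected [567.75 -88.5 ]
L top 111 255.18 255.03
L disc 119 219.75 [607.52  24.63 219.93]
R top 104 255.24 255.57
R disc 137 220.59 [ 521.98 -202.98  220.52]
bench 0.6879029144720334
side bar 285 [-5.27882582e-03  2.13797397e+02] z at+-125 [213.14 214.46] t 0.04 std 3.23
lid 1658 [8.00000e-04 3.00000e-04 1.66885e+02] 3.18
((367.158203125, 240.36387634277344), (52.00203323364258, 64.82115173339844), 95.66796112060547) [567.8 -90.9 167. ] expected [567.75 -88.5 ]
L top 78 253.24 253.59
L disc 106 220.06 [608.76  19.71 220.3 ]
R top 102 253.96 253.66
R disc 101 219.83 [ 518.08 -213.17  220.49]
bench 0.12613199067163805
```

Candidates for the stack in the top view are the large grey at (158,278), brown at (388,352), turquoise at (490,200) and the small grey under the clamp bar at (305,205). Brown and turquoise are excluded, and of the two greys the smaller one fits; it also stands on the shaker between the knobs. The crop shows the left knob at (257,183) and the right knob at (350,215). Next I move above the left knob.

```bash
python3 -m jog '[0,0,-40,0,85, 593.6,-492.4,-61.2,-104.1,85, 593.6,-492.4,-61.2,-104.1,85, 593.6,-492.4,-61.2,-104.1,85, 593.6,-492.4,-61.2,-104.1,85, 593.6,-492.4,-61.2,-104.1,85, 593.6,-492.4,-61.2,-104.1,85, 593.6,-492.4,-61.2,-104.1,85, 593.6,-492.4,-61.2,-104.1,85, 593.6,-492.4,-61.2,-104.1,85, 593.6,-492.4,-61.2,-104.1,85, 593.6,-492.4,-61.2,-104.1,85, 593.6,-492.4,-61.2,-104.1,85, 593.6,-492.4,-61.2,-104.1,85, 593.6,-492.4,-61.2,-104.1,85, 593.6,-492.4,-61.2,-104.1,85, 593.6,-492.4,-61.2,-104.1,85, 593.6,-492.4,-61.2,-104.1,85, 593.6,-492.4,-61.2,-104.1,85, 593.6,-492.4,-61.2,-104.1,85]'
cat >> h.py <<'E'
def to(x,y,z,yawdeg):
    s=read_state(); p=s["eef_pos"]; ps=s["tool_rot"][2]
    dx,dy,dz=x-p[0],y-p[1],z-p[2]
    print("tool shift",round(dx*np.cos(ps)+dy*np.sin(ps),2),round(dx*np.sin(ps)-dy*np.cos(ps),2),round(-dz,2),"turn",round(-((yawdeg-np.degrees(ps)+180)%360-180),2))
def st():
    s=read_state(); print("t",round(s["clock"],2),"p",s["eef_pos"].round(2),"rpy",np.degrees(s["tool_rot"]).round(2),"F",s["force"].round(2),"M",s["torque"].round(3),"w",round(s["width"],1),"q",s["qpos"].round(2),"tau7",s["tau"][6].round(4))
E
python3 -c "
from h import *
st(); to(613.5,27.5,399,121.5)"
```

```text
clock: 1.77
eef_pos: [615.0, 32.7, 465.7]
tool_rot: [3.139, -0.003, 2.126]
force: [-0.6, 1.1, 1.2]
width: 84.9
t 1.77 p [614.99  32.65 465.71] rpy [ 1.7984e+02 -1.6000e-01  1.2180e+02] F [-0.56  1.05  1.19] M [ 0.022  0.004 -0.038] w 84.9 q [ 0.22  0.56 -0.52  1.53  0.29  1.13  0.19] tau7 0.0496
tool shift -3.59 -3.98 66.71 turn 0.3
```

```bash
python3 - <<'E'
from h import *
for n,(x0,y0,x1,y1) in (("side",(280,120,440,300)),("top",(180,120,420,280))):
    im,d=get_image(n); cv2.imwrite(f"pics/{n}1.png",cv2.resize(im[y0:y1,x0:x1],None,fx=3.2,fy=3.2,interpolation=cv2.INTER_CUBIC))
st(); to(613.5,27.5,399,121.5)
E
```

```text
t 1.87 p [614.64  32.52 465.42] rpy [179.86  -0.18 121.92] F [ 0.11 -0.89  0.49] M [0.033 0.06  0.033] w 84.9 q [ 0.22  0.56 -0.52  1.53  0.29  1.13  0.2 ] tau7 -0.2092
tool shift -3.66 -3.62 66.42 turn 0.42
```

View pics/side1.png

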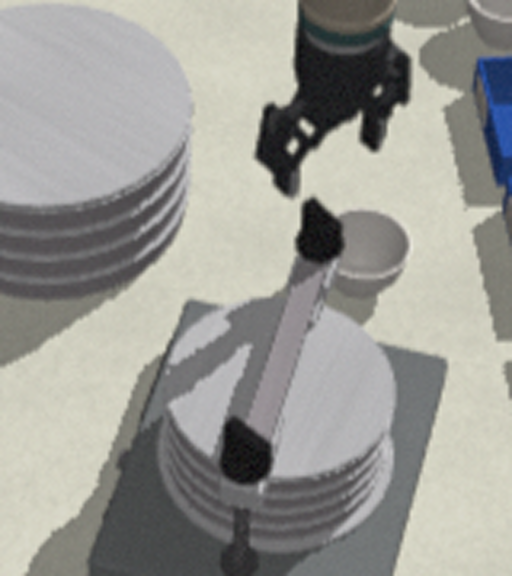

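View pics/top1.png

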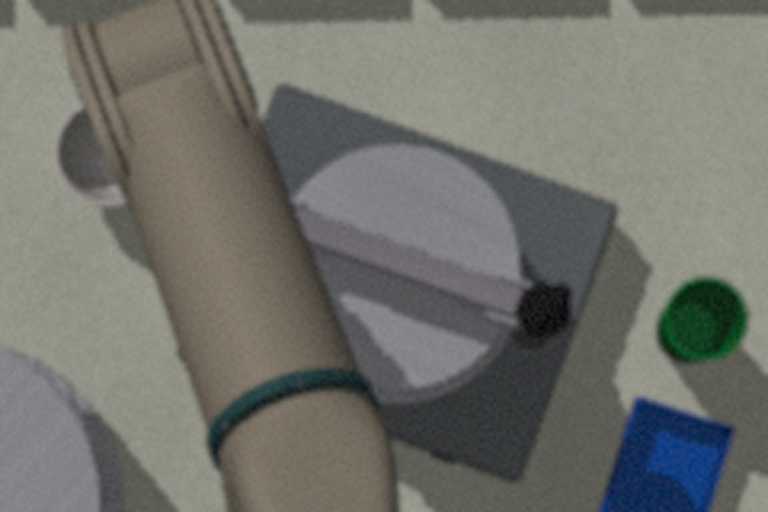

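```bash
python3 -m jog '[-3.7,-3.6,0,0.4,85, -3.7,-3.6,0,0.4,85, -3.7,-3.6,25,0.4,85, -3.7,-3.6,50,0.4,85, -3.7,-3.6,66.4,0.4,85, -3.7,-3.6,66.4,0.4,85, -3.7,-3.6,66.4,0.4,85, -3.7,-3.6,66.4,0.4,85]'
python3 -c "
from h import *
st(); to(613.5,27.5,399,121.5)
n='side'
im,d=get_image(n); cv2.imwrite('pics/side2.png',cv2.resize(im[130:290,280:440],None,fx=3.5,fy=3.5,interpolation=cv2.INTER_CUBIC)); st()"
```

```text
clock: 2.53
eef_pos: [612.7, 21.1, 400.8]
tool_rot: [3.14, 0.001, 2.112]
force: [0.9, 0.6, 0.3]
width: 85.1
t 2.53 p [612.71  21.07 400.77] rpy [1.7992e+02 6.0000e-02 1.2100e+02] F [0.93 0.56 0.26] M [ 0.014 -0.024  0.023] w 85.1 q [ 0.22  0.62 -0.49  1.62  0.33  0.99  0.16] tau7 0.0013
tool shift 5.1 3.99 1.77 turn -0.5
t 2.58 p [612.85  21.44 401.11] rpy [1.7987e+02 8.0000e-02 1.2103e+02] F [ 0.29 -0.55  0.16] M [-0.032  0.019 -0.04 ] w 85.0 q [ 0.22  0.62 -0.49  1.62  0.33  0.99  0.16] tau7 0.0027
```

View pics/side2.png

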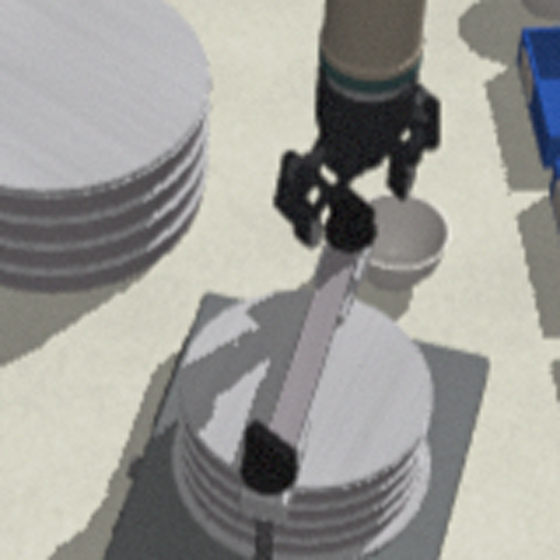

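```bash
python3 -m jog '[3.9,3.5,0.5,0,85, 3.9,3.5,0.5,0,85, 3.9,3.5,0.5,0,85, 3.9,3.5,0.5,0,85]'
python3 -c "
from h import *
st()
for i in range(4): get_image('side'); st()"
```

```text
clock: 2.92
eef_pos: [613.5, 27.6, 399.5]
tool_rot: [3.141, 0.0, 2.114]
force: [-0.3, -0.4, 0.4]
width: 85.7
t 2.92 p [613.51  27.59 399.49] rpy [1.7996e+02 3.0000e-02 1.2113e+02] F [-0.35 -0.44  0.41] M [ 0.017  0.014 -0.039] w 85.7 q [ 0.21  0.62 -0.49  1.62  0.33  0.99  0.15] tau7 -0.0014
t 2.97 p [613.47  27.4  399.29] rpy [1.7998e+02 2.0000e-02 1.2112e+02] F [-0.2  -0.58  0.57] M [-0.016  0.016 -0.01 ] w 85.0 q [ 0.21  0.62 -0.49  1.62  0.33  0.99  0.15] tau7 0.0
t 3.02 p [613.47  27.34 399.2 ] rpy [1.7999e+02 2.0000e-02 1.2111e+02] F [ 0.16 -0.25  0.06] M [ 0.009 -0.001  0.008] w 85.1 q [ 0.21  0.62 -0.49  1.62  0.33  0.99  0.15] tau7 0.0003
t 3.07 p [613.46  27.24 399.13] rpy [1.800e+02 1.000e-02 1.211e+02] F [ 0.09 -0.65  0.06] M [0.057 0.008 0.03 ] w 85.2 q [ 0.21  0.62 -0.49  1.62  0.33  0.99  0.15] tau7 0.0004
t 3.12 p [613.45  27.23 399.06] rpy [-1.800e+02  1.000e-02  1.211e+02] F [ 0.25  0.35 -0.19] M [ 0.003  0.035 -0.037] w 85.2 q [ 0.21  0.62 -0.49  1.62  0.33  0.99  0.15] tau7 0.0003
```

```bash
python3 -m jog '[0,0,0,0,8, 0,0,0,0,8, 0,0,0,0,8, 0,0,0,0,8, 0,0,0,0,8, 0,0,0,0,8, 0,0,0,0,8, 0,0,0,0,8]'
python3 -c "
from h import *
st()
for i in range(4): get_image('side'); st()
im,d=get_image('side'); cv2.imwrite('pics/side3.png',cv2.resize(im[130:290,280:440],None,fx=3.5,fy=3.5,interpolation=cv2.INTER_CUBIC)); st()"
```

```text
clock: 3.78
eef_pos: [613.9, 27.6, 399.2]
tool_rot: [3.14, 0.0, 2.114]
force: [2.1, 1.1, -0.5]
width: 13.3
t 3.78 p [613.87  27.6  399.25] rpy [1.7990e+02 2.0000e-02 1.2113e+02] F [ 2.06  1.15 -0.54] M [ 0.139 -0.376  0.093] w 13.3 q [ 0.21  0.62 -0.49  1.62  0.33  0.98  0.15] tau7 -0.0771
t 3.83 p [613.89  27.6  399.28] rpy [1.7990e+02 2.0000e-02 1.2112e+02] F [ 3.08  0.38 -0.07] M [ 0.203 -0.496  0.096] w 13.2 q [ 0.21  0.62 -0.49  1.62  0.33  0.98  0.15] tau7 -0.0822
t 3.88 p [613.87  27.59 399.26] rpy [1.7990e+02 2.0000e-02 1.2112e+02] F [ 2.92  1.2  -0.6 ] M [ 0.239 -0.535  0.061] w 12.9 q [ 0.21  0.62 -0.49  1.62  0.33  0.98  0.15] tau7 -0.0855
t 3.93 p [613.87  27.59 399.28] rpy [1.7990e+02 1.0000e-02 1.2112e+02] F [ 3.25  1.85 -0.45] M [ 0.243 -0.544  0.074] w 12.8 q [ 0.21  0.62 -0.49  1.62  0.33  0.98  0.15] tau7 -0.0883
t 3.98 p [613.87  27.6  399.26] rpy [1.7990e+02 1.0000e-02 1.2112e+02] F [2.84 1.61 0.29] M [ 0.267 -0.562  0.104] w 13.0 q [ 0.21  0.62 -0.49  1.62  0.33  0.98  0.15] tau7 -0.089
t 4.03 p [613.85  27.6  399.26] rpy [1.7990e+02 1.0000e-02 1.2112e+02] F [ 3.27  1.98 -1.7 ] M [ 0.251 -0.591  0.104] w 13.1 q [ 0.21  0.62 -0.49  1.62  0.33  0.98  0.15] tau7 -0.0892
```

View pics/side3.png

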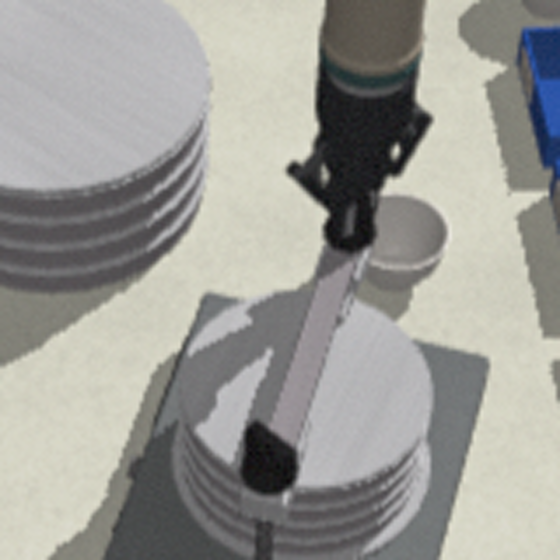

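```bash
python3 -m jog '[0,0.5,0.18,3,8, 0,0.5,0.37,6,8, 0,0.5,0.55,9,8, 0,0.5,0.73,12,8, 0,0.5,0.92,15,8, 0,0.5,1.1,18,8, 0,0.5,1.28,21,8, 0,0.5,1.47,24,8, 0,0.5,1.65,27,8, 0,0.5,1.83,30,8, 0,0.5,1.83,30,8, 0,0.5,1.83,30,8]'
python3 -c "
from h import *
st()
for i in range(5): get_image('side'); st()"
```

```text
clock: 5.03
eef_pos: [613.6, 27.6, 397.4]
tool_rot: [-3.141, 0.0, 1.591]
force: [-0.4, 1.5, 2.9]
width: 13.1
t 5.03 p [613.55  27.58 397.39] rpy [-1.7995e+02  1.0000e-02  9.1150e+01] F [-0.36  1.47  2.92] M [ 0.168  0.082 -0.113] w 13.1 q [ 0.12  0.6  -0.35  1.62  0.24  0.96 -0.28] tau7 0.0522
t 5.08 p [613.57  27.54 397.38] rpy [-179.95    0.     91.14] F [0.34 1.29 2.74] M [ 0.161  0.123 -0.096] w 13.1 q [ 0.12  0.6  -0.35  1.62  0.24  0.96 -0.28] tau7 0.0843
t 5.13 p [613.57  27.53 397.41] rpy [-179.95   -0.     91.14] F [-0.41  1.32  3.65] M [ 0.129  0.243 -0.065] w 13.0 q [ 0.12  0.6  -0.35  1.62  0.24  0.96 -0.28] tau7 0.0707
t 5.18 p [613.57  27.53 397.37] rpy [-179.95   -0.     91.13] F [-1.72  0.46  4.39] M [ 0.108  0.305 -0.036] w 13.2 q [ 0.12  0.6  -0.35  1.62  0.24  0.96 -0.28] tau7 0.0565
t 5.23 p [613.58  27.53 397.38] rpy [-179.95   -0.     91.13] F [-1.53  0.35  4.53] M [ 0.118  0.367 -0.072] w 12.9 q [ 0.12  0.6  -0.35  1.62  0.24  0.96 -0.28] tau7 0.0468
t 5.28 p [613.59  27.52 397.37] rpy [-179.95   -0.     91.12] F [-1.51  0.64  4.97] M [ 0.158  0.426 -0.082] w 13.0 q [ 0.12  0.6  -0.35  1.62  0.24  0.96 -0.28] tau7 0.0439
```

```bash
cat > r.py <<'E'
from h import *
s=read_state(); print("t",round(s["clock"],2),"F",s["force"].round(1),"Mz",s["torque"][2].round(3),"tau7",s["tau"][6].round(4),"z",s["eef_pos"][2].round(2),"yaw",np.degrees(s["tool_rot"][2]).round(2),"w",round(s["width"],1))
E
python3 -m jog '[0,0,0,1,8, 0,0,0,2,8]' >/dev/null; python3 r.py
python3 -m jog '[0,0,0.06,1,8]' >/dev/null; python3 r.py
python3 -m jog '[0,0,0.06,1,8]' >/dev/null; python3 r.py
python3 -m jog '[0,0,0.06,1,8]' >/dev/null; python3 r.py
python3 -m jog '[0,0,0.06,1,8]' >/dev/null; python3 r.py
python3 -c "
from h import *
for i in range(4): get_image('side'); st()"
```

```text
t 5.45 F [-2.1  0.5  5.1] Mz 0.515 tau7 -0.249 z 397.31 yaw 89.09 w 13.1
t 5.53 F [-2.3  0.4  4.7] Mz 0.391 tau7 -0.1973 z 397.23 yaw 88.08 w 13.0
t 5.62 F [-2.4 -0.3  5.3] Mz 0.339 tau7 -0.2305 z 397.18 yaw 87.09 w 13.3
t 5.7 F [-2.6  0.2  5.8] Mz 0.496 tau7 -0.2532 z 397.1 yaw 86.09 w 12.9
t 5.78 F [-2.2 -0.3  5.8] Mz 0.452 tau7 -0.1917 z 397.04 yaw 85.09 w 13.2
t 5.83 p [613.51  27.62 397.05] rpy [-1.7995e+02  3.0000e-02  8.5030e+01] F [-2.72  0.4   5.18] M [0.164 0.523 0.295] w 13.2 q [ 0.1   0.6  -0.32  1.62  0.22  0.95 -0.37] tau7 -0.322
t 5.88 p [613.5   27.61 397.02] rpy [-1.7994e+02  3.0000e-02  8.5090e+01] F [-2.38 -0.83  6.11] M [0.12  0.579 0.208] w 13.1 q [ 0.1   0.6  -0.32  1.62  0.22  0.95 -0.37] tau7 -0.3223
t 5.93 p [613.5   27.6  397.04] rpy [-1.7994e+02  3.0000e-02  8.5100e+01] F [-2.55  0.79  5.33] M [0.13  0.601 0.208] w 13.2 q [ 0.1   0.6  -0.32  1.62  0.22  0.95 -0.37] tau7 -0.2374
t 5.98 p [613.49  27.6  397.05] rpy [-1.7994e+02  3.0000e-02  8.5100e+01] F [-2.55  0.54  5.77] M [0.12  0.592 0.181] w 13.2 q [ 0.1   0.6  -0.32  1.62  0.22  0.95 -0.37] tau7 -0.221
```

```bash
cat > m.py <<'E'
import sys
from h import *
N=int(sys.argv[1]); M=[];T=[];F=[]
for i in range(N):
    get_image('side'); s=read_state(); M.append(s["torque"][2]);T.append(s["tau"][6]);F.append(s["force"])
print("Mz",np.round(M,3),"mean last half",np.mean(M[N//2:]).round(4)); print("tau7",np.round(T,4)); print("F",np.mean(F,0).round(2)); st()
E
python3 m.py 8
```

```text
Mz [0.185 0.221 0.226 0.199 0.233 0.185 0.258 0.226] mean last half 0.2256
tau7 [-0.2206 -0.2213 -0.2217 -0.2219 -0.2221 -0.2222 -0.2222 -0.2223]
F [-2.3   0.57  5.38]
t 6.38 p [613.51  27.6  397.03] rpy [-1.7994e+02  2.0000e-02  8.5100e+01] F [-2.11  0.58  5.97] M [0.115 0.544 0.226] w 13.3 q [ 0.1   0.6  -0.32  1.62  0.22  0.95 -0.37] tau7 -0.2223
```

```bash
python3 -m jog '[0,0,0,0,50, 0,0,0,0,50, 0,0,0,0,50, 0,0,-30,0,50, 0,0,-60,0,50, 0,0,-60,0,50, -239.7,-71,-60,-46.9,50, -239.7,-71,-60,-46.9,50, -239.7,-71,-60,-46.9,50, -239.7,-71,-60,-46.9,50, -239.7,-71,-60,-46.9,50, -239.7,-71,-60,-46.9,50, -239.7,-71,-60,-46.9,50, -239.7,-71,-60,-46.9,50, -239.7,-71,-60,-46.9,50, -239.7,-71,-60,-46.9,50]'
python3 -c "
from h import *
st()"
python3 -m jog '[0,0,0,0,50, 0,0,0,0,50,0,0,0,0,50]' 
python3 -c "
from h import *
st()
to(522.3,-205.2,399.2,132)
im,d=get_image('side'); cv2.imwrite('pics/side4.png',cv2.resize(im[130:290,280:440],None,fx=3.5,fy=3.5,interpolation=cv2.INTER_CUBIC)); st()"
```

```text
clock: 7.72
eef_pos: [523.2, -203.9, 457.0]
tool_rot: [3.14, -0.0, 2.304]
force: [-0.9, 0.4, 0.0]
width: 50.3
t 7.72 p [ 523.18 -203.94  456.99] rpy [ 1.7993e+02 -1.0000e-02  1.3202e+02] F [-0.94  0.45  0.  ] M [ 0.035  0.044 -0.007] w 50.3 q [ 0.68  0.49 -0.54  1.69  0.28  1.04  0.78] tau7 -0.0003
clock: 7.97
eef_pos: [523.1, -204.0, 457.0]
tool_rot: [3.141, 0.0, 2.306]
force: [-0.5, -0.6, -1.2]
width: 50.0
t 7.97 p [ 523.12 -204.05  457.  ] rpy [179.99   0.   132.1 ] F [-0.47 -0.61 -1.24] M [-0.003  0.004  0.007] w 50.0 q [ 0.68  0.49 -0.54  1.69  0.28  1.04  0.78] tau7 -0.0062
tool shift -0.31 -1.38 57.8 turn 0.1
t 8.02 p [ 523.06 -204.28  457.01] rpy [1.7999e+02 1.0000e-02 1.3209e+02] F [ 0.17 -0.27  1.67] M [ 0.005 -0.016 -0.052] w 50.5 q [ 0.68  0.49 -0.54  1.69  0.28  1.04  0.78] tau7 -0.0048
```

View pics/side4.png

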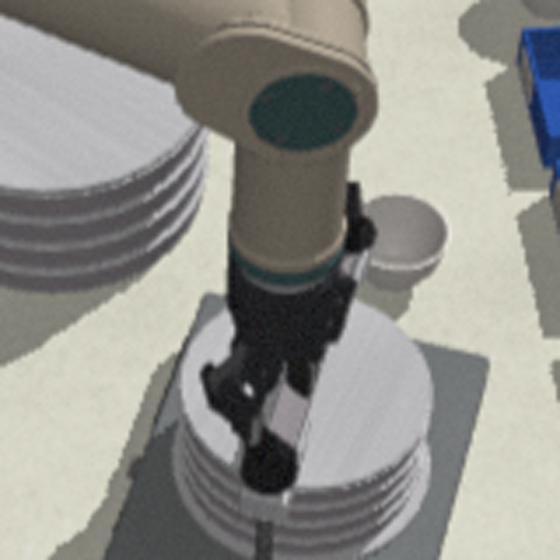

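```bash
python3 -m jog '[0,-0.5,30,0,50, 0,-0.5,57.8,0,50, 0,-0.5,57.8,0,50, 0,-0.5,57.8,0,50, 0,-0.5,57.8,0,50, 0,-0.5,57.8,0,8, 0,-0.5,57.8,0,8, 0,-0.5,57.8,0,8, 0,-0.5,57.8,0,8, 0,-0.5,57.8,0,8, 0,-0.5,57.8,0,8]'
python3 m.py 6
```

```text
clock: 8.93
eef_pos: [523.2, -205.1, 400.6]
tool_rot: [3.139, 0.002, 2.304]
force: [0.8, 2.4, 6.6]
width: 12.9
Mz [-0.245 -0.186 -0.244 -0.196 -0.154 -0.217] mean last half -0.189
tau7 [0.2185 0.2185 0.2185 0.2185 0.2185 0.2186]
F [1.07 1.59 5.94]
t 9.23 p [ 523.14 -205.12  400.59] rpy [1.7986e+02 1.3000e-01 1.3200e+02] F [1.17 1.85 6.07] M [ 0.272 -0.111 -0.217] w 13.0 q [ 0.66  0.55 -0.51  1.76  0.33  0.91  0.74] tau7 0.2186
```

```bash
python3 -m jog '[0,0,-1.06,4,8, 0,0,-0.81,8,8, 0,0,-0.57,12,8, 0,0,-0.32,16,8, 0,0,-0.08,20,8, 0,0,0.17,24,8, 0,0,0.41,28,8, 0,0,0.66,32,8, 0,0,0.9,36,8, 0,0,1.14,40,8, 0,0,1.39,44,8, 0,0,1.63,48,8, 0,0,1.88,52,8, 0,0,2,54,8, 0,0,2.06,55,8, 0,0,2.12,56,8, 0,0,2.18,57,8, 0,0,2.24,58,8, 0,0,2.3,59,8, 0,0,2.37,60,8]'
python3 m.py 8
```

```text
clock: 10.9
eef_pos: [522.6, -205.4, 397.0]
tool_rot: [3.141, -0.0, 1.256]
force: [2.2, 1.3, 1.4]
width: 13.6
Mz [0.471 0.405 0.35  0.336 0.378 0.271 0.332 0.357] mean last half 0.3344
tau7 [-0.4825 -0.4908 -0.3878 -0.3581 -0.3514 -0.3495 -0.3486 -0.3479]
F [2.19 1.78 2.14]
t 11.3 p [ 522.56 -205.39  396.99] rpy [ 1.7996e+02 -3.0000e-02  7.2010e+01] F [2.21 2.69 2.61] M [ 0.415 -0.487  0.357] w 13.4 q [ 0.47  0.52 -0.22  1.77  0.14  0.87 -0.13] tau7 -0.3479
```

```bash

python3 -m jog '[0,0,0.03,0.5,8, 0,0,0.06,1,8]' >/dev/null; python3 r.py
python3 -m jog '[0,0,0.03,0.5,8, 0,0,0.06,1,8]' >/dev/null; python3 r.py
python3 m.py 8
```

```text
t 11.47 F [3.4 2.8 2.5] Mz 0.366 tau7 -0.2613 z 396.94 yaw 70.98 w 13.1
t 11.63 F [3.5 1.8 3.8] Mz 0.419 tau7 -0.3289 z 396.86 yaw 69.96 w 13.0
Mz [0.323 0.244 0.26  0.333 0.227 0.25  0.268 0.298] mean last half 0.2609
tau7 [-0.3603 -0.3547 -0.3029 -0.2863 -0.2808 -0.2781 -0.2761 -0.2746]
F [3.35 2.92 4.59]
t 12.03 p [ 522.53 -205.4   396.87] rpy [ 1.7996e+02 -2.0000e-02  7.0010e+01] F [3.76 2.85 5.01] M [ 0.707 -0.762  0.298] w 13.3 q [ 0.47  0.52 -0.21  1.77  0.14  0.87 -0.16] tau7 -0.2746
```

```bash

python3 -m jog '[0,0,0.03,0.5,8, 0,0,0.06,1,8]' >/dev/null; python3 r.py
python3 -m jog '[0,0,0.03,0.5,8, 0,0,0.06,1,8]' >/dev/null; python3 r.py
python3 m.py 8
```

```text
t 12.2 F [3.  4.2 5.7] Mz 0.57 tau7 -0.4733 z 396.81 yaw 69.03 w 13.1
t 12.37 F [2.1 4.1 5.5] Mz 0.349 tau7 -0.2418 z 396.74 yaw 67.99 w 13.5
Mz [0.31  0.286 0.235 0.323 0.24  0.308 0.235 0.257] mean last half 0.2598
tau7 [-0.3193 -0.3131 -0.2711 -0.2634 -0.2632 -0.2635 -0.2638 -0.264 ]
F [3.74 3.03 5.14]
t 12.77 p [ 522.52 -205.41  396.72] rpy [ 1.7997e+02 -3.0000e-02  6.7990e+01] F [2.62 2.58 5.51] M [ 0.749 -0.684  0.257] w 13.3 q [ 0.46  0.52 -0.2   1.77  0.13  0.86 -0.19] tau7 -0.264
```

```bash
python3 -m jog '[0,0,0,0,50, 0,0,0,0,50, 0,0,0,0,50, 0,0,-30,0,50, 0,0,-60,0,50, 0,0,-60,0,50, 250.1,-2.9,-60,-17.1,50, 250.1,-2.9,-60,-17.1,50, 250.1,-2.9,-60,-17.1,50, 250.1,-2.9,-60,-17.1,50, 250.1,-2.9,-60,-17.1,50, 250.1,-2.9,-60,-17.1,50, 250.1,-2.9,-60,-17.1,50, 250.1,-2.9,-60,-17.1,50, 250.1,-2.9,-60,-17.1,50, 250.1,-2.9,-60,-17.1,50, 250.1,-2.9,-60,-17.1,50]'
python3 -c "
from h import *
st(); get_image('top'); st()
to(613.6,27.6,397.5,85.1)"
```

```text
clock: 14.18
eef_pos: [613.0, 25.2, 456.4]
tool_rot: [-3.141, 0.001, 1.482]
force: [-0.4, -0.7, -0.6]
width: 50.1
t 14.18 p [612.99  25.2  456.35] rpy [-1.7997e+02  8.0000e-02  8.4920e+01] F [-0.42 -0.75 -0.56] M [ 0.008 -0.04   0.036] w 50.1 q [ 0.1   0.54 -0.31  1.55  0.18  1.08 -0.34] tau7 0.0014
t 14.23 p [613.05  25.49 456.48] rpy [-1.7998e+02  6.0000e-02  8.4940e+01] F [ 0.63 -0.25  0.01] M [-0.003  0.036 -0.037] w 50.1 q [ 0.1   0.54 -0.31  1.55  0.18  1.08 -0.34] tau7 0.0011
tool shift 2.15 0.37 58.98 turn -0.16
```

```bash
python3 -m jog '[0,0,30,0,50, 0,0,59.2,0,50, 0,0,59.2,0,50, 0,0,59.2,0,50, 0,0,59.2,0,50, 0,0,59.2,0,50, 0,0,59.2,0,50, 0,0,59.2,0,50]'
python3 -c "
from h import *
st(); to(613.6,27.6,397.5,85.1)"
```

```text
clock: 14.9
eef_pos: [613.6, 27.5, 398.7]
tool_rot: [3.139, -0.0, 1.485]
force: [0.2, 0.3, 0.9]
width: 50.2
t 14.9 p [613.63  27.48 398.72] rpy [ 1.7986e+02 -2.0000e-02  8.5100e+01] F [0.22 0.31 0.87] M [-0.021  0.015  0.017] w 50.2 q [ 0.09  0.59 -0.3   1.62  0.2   0.95 -0.36] tau7 0.0011
tool shift 0.12 -0.04 1.22 turn -0.0
```

```bash
python3 -m jog '[0,0,0.5,0,8, 0,0,0.5,0,8, 0,0,0.5,0,8, 0,0,0.5,0,8, 0,0,0.5,0,8, 0,0,0.5,0,8, 0,0,0.68,3,8, 0,0,0.87,6,8, 0,0,1.05,9,8, 0,0,1.23,12,8, 0,0,1.42,15,8, 0,0,1.6,18,8, 0,0,1.78,21,8, 0,0,1.97,24,8, 0,0,2.03,25,8, 0,0,2.09,26,8, 0,0,2.12,26.5,8, 0,0,2.15,27,8, 0,0,2.18,27.5,8, 0,0,2.21,28,8]'
python3 m.py 5
```

```text
clock: 16.57
eef_pos: [612.9, 27.7, 395.5]
tool_rot: [-3.141, 0.001, 0.998]
force: [-3.1, 0.0, 6.0]
width: 13.2
Mz [0.397 0.328 0.351 0.355 0.405] mean last half 0.3701
tau7 [-0.4117 -0.4007 -0.3586 -0.3506 -0.3503]
F [-2.95  0.06  5.67]
t 16.82 p [612.85  27.73 395.46] rpy [-1.7995e+02  3.0000e-02  5.7200e+01] F [-2.43 -0.16  5.61] M [0.051 0.621 0.405] w 13.2 q [ 0.01  0.59 -0.16  1.63  0.11  0.93 -0.76] tau7 -0.3503
```

```bash
python3 -m jog '[0,0,0,0.5,8, 0,0,0,1,8, 0,0,0,1.5,8, 0,0,0,2,8]' >/dev/null; python3 m.py 6
```

```text
Mz [0.321 0.358 0.279 0.253 0.289 0.282] mean last half 0.2745
tau7 [-0.3507 -0.3414 -0.3002 -0.2925 -0.2922 -0.2926]
F [-3.36  0.52  5.24]
t 17.45 p [612.83  27.74 395.33] rpy [-1.7994e+02  3.0000e-02  5.5180e+01] F [-3.4   0.96  6.17] M [0.012 0.657 0.282] w 13.1 q [ 0.    0.59 -0.15  1.63  0.1   0.93 -0.79] tau7 -0.2926
```

```bash
python3 -m jog '[0,0,0,0.5,8, 0,0,0.03,1,8, 0,0,0.06,1.5,8, 0,0,0.09,2,8]' >/dev/null; python3 m.py 5
python3 -m jog '[0,0,0,0.5,8, 0,0,0.03,1,8, 0,0,0.06,1.5,8, 0,0,0.09,2,8]' >/dev/null; python3 m.py 5
```

```text
Mz [0.318 0.243 0.251 0.223 0.191] mean last half 0.2216
tau7 [-0.3035 -0.2982 -0.256  -0.2483 -0.2482]
F [-3.49  0.53  5.1 ]
t 18.03 p [612.78  27.74 395.18] rpy [-1.7993e+02  4.0000e-02  5.3170e+01] F [-3.13  0.7   4.74] M [0.087 0.708 0.191] w 13.0 q [-0.    0.59 -0.14  1.63  0.1   0.93 -0.82] tau7 -0.2482
Mz [0.24  0.159 0.232 0.225 0.184] mean last half 0.2135
tau7 [-0.2576 -0.2573 -0.2186 -0.2111 -0.21  ]
F [-3.65  0.29  4.93]
t 18.62 p [612.75  27.76 395.07] rpy [-1.7992e+02  4.0000e-02  5.1140e+01] F [-2.78  0.2   5.41] M [0.085 0.841 0.184] w 13.0 q [-0.01  0.59 -0.13  1.63  0.09  0.93 -0.85] tau7 -0.21
```

```bash
python3 -m jog '[0,0,0.06,1,8, 0,0,0.12,2,8, 0,0,0.18,3,8, 0,0,0.24,4,8]' >/dev/null; python3 m.py 4
python3 -m jog '[0,0,0.06,1,8, 0,0,0.12,2,8, 0,0,0.18,3,8, 0,0,0.24,4,8]' >/dev/null; python3 m.py 4
```

```text
Mz [0.384 0.379 0.369 0.342] mean last half 0.3556
tau7 [-0.467  -0.4559 -0.368  -0.3512]
F [-4.3   0.82  5.51]
t 19.15 p [612.72  27.84 394.82] rpy [-1.7992e+02  6.0000e-02  4.7180e+01] F [-3.64  0.86  5.68] M [0.091 0.809 0.342] w 12.8 q [-0.02  0.59 -0.11  1.63  0.08  0.93 -0.91] tau7 -0.3512
Mz [0.271 0.21  0.299 0.211] mean last half 0.2553
tau7 [-0.3277 -0.3255 -0.2427 -0.227 ]
F [-4.44  1.27  5.88]
t 19.68 p [612.65  27.91 394.57] rpy [-1.7991e+02  6.0000e-02  4.3160e+01] F [-4.45  1.37  5.29] M [0.137 0.823 0.211] w 13.2 q [-0.03  0.59 -0.09  1.63  0.06  0.93 -0.97] tau7 -0.227
```

```bash
for i in 1 2 3 4 5; do python3 -m jog '[0,0,0.006,0.1,8]' >/dev/null; python3 r.py; done; python3 m.py 3
```

```text
t 19.77 F [-4.3  1.3  5.5] Mz 0.257 tau7 -0.255 z 394.58 yaw 43.06 w 13.0
t 19.85 F [-3.4  0.1  6. ] Mz 0.255 tau7 -0.2772 z 394.57 yaw 42.96 w 13.2
t 19.93 F [-4.2  0.7  6. ] Mz 0.301 tau7 -0.2919 z 394.57 yaw 42.86 w 12.9
t 20.02 F [-4.4  1.   5.2] Mz 0.289 tau7 -0.306 z 394.58 yaw 42.77 w 13.1
t 20.1 F [-3.9  0.4  6.7] Mz 0.295 tau7 -0.3203 z 394.56 yaw 42.67 w 12.9
Mz [0.324 0.297 0.305] mean last half 0.3008
tau7 [-0.3273 -0.307  -0.3007]
F [-4.38  0.59  5.5 ]
t 20.25 p [612.67  27.89 394.58] rpy [-1.7991e+02  6.0000e-02  4.2670e+01] F [-4.71  0.39  6.07] M [0.11  0.86  0.305] w 13.1 q [-0.03  0.59 -0.09  1.63  0.06  0.93 -0.97] tau7 -0.3007
```

```bash
for i in 1 2 3 4 5; do python3 -m jog '[0,0,0.01,0.2,8]' >/dev/null; python3 r.py; done; python3 m.py 3
```

```text
t 20.33 F [-4.4  0.5  5.5] Mz 0.351 tau7 -0.3138 z 394.54 yaw 42.48 w 13.0
t 20.42 F [-3.6  0.7  6.1] Mz 0.452 tau7 -0.3676 z 394.54 yaw 42.28 w 13.2
t 20.5 F [-4.3  0.5  5.6] Mz 0.407 tau7 -0.4007 z 394.53 yaw 42.08 w 13.1
t 20.58 F [-3.5  1.2  5.3] Mz 0.447 tau7 -0.432 z 394.53 yaw 41.89 w 13.1
t 20.67 F [-4.9  0.6  5.1] Mz 0.498 tau7 -0.4635 z 394.5 yaw 41.7 w 13.4
Mz [0.41  0.432 0.43 ] mean last half 0.431
tau7 [-0.4765 -0.4542 -0.441 ]
F [-3.7   0.76  5.83]
t 20.82 p [612.66  27.94 394.53] rpy [-1.7992e+02  7.0000e-02  4.1700e+01] F [-3.76  0.99  5.9 ] M [0.168 0.824 0.43 ] w 13.2 q [-0.04  0.59 -0.09  1.63  0.06  0.93 -0.99] tau7 -0.441
```

```bash
for i in 1 2 3 4 5 6; do python3 -m jog '[0,0,0.02,0.3,8]' >/dev/null; python3 r.py; done; python3 m.py 3
```

```text
t 20.9 F [-4.2  0.9  5.5] Mz 0.519 tau7 -0.4631 z 394.49 yaw 41.41 w 13.1
t 20.98 F [-4.   0.8  5.7] Mz 0.445 tau7 -0.404 z 394.47 yaw 41.11 w 12.8
t 21.07 F [-4.   1.1  5.6] Mz 0.257 tau7 -0.2283 z 394.44 yaw 40.77 w 13.0
t 21.15 F [-5.4  1.1  5.4] Mz 0.361 tau7 -0.2596 z 394.45 yaw 40.46 w 13.2
t 21.23 F [-4.3  0.5  5.5] Mz 0.38 tau7 -0.3069 z 394.41 yaw 40.17 w 12.8
t 21.32 F [-4.3  1.3  5.3] Mz 0.359 tau7 -0.3497 z 394.38 yaw 39.87 w 13.0
Mz [0.354 0.301 0.358] mean last half 0.3296
tau7 [-0.3724 -0.3557 -0.3333]
F [-4.09  1.18  6.38]
t 21.47 p [612.64  27.93 394.38] rpy [-1.7991e+02  7.0000e-02  3.9880e+01] F [-4.14  1.52  6.36] M [0.129 0.841 0.358] w 13.2 q [-0.04  0.59 -0.08  1.63  0.05  0.93 -1.01] tau7 -0.3333
```

```bash
cat > gap.py <<'E'
from h import *
import sys
tag=sys.argv[1]; N=int(sys.argv[2])
for n in("top","side"):
    D=[];
    for i in range(N):
        im,d=get_image(n); D.append(d)
    np.save(f"{n}_{tag}.npy",np.array(D)); np.save(f"{n}_{tag}_im.npy",im)
    if n=="top": cv2.imwrite(f"pics/top_{tag}.png",cv2.resize(im[140:280,190:430],None,fx=3.3,fy=3.3,interpolation=cv2.INTER_CUBIC))
st()
E
python3 gap.py a 4
cat > an.py <<'E'
from h import *
import sys
def an(n,tag,C,yaw):
    D=np.load(f"{n}_{tag}.npy"); im=np.load(f"{n}_{tag}_im.npy")
    if D.ndim==2: D=D[None]
    m=np.where(D>0,D,np.nan); d=np.nan_to_num(np.nanmedian(m,0)) if len(D)>2 else D.mean(0)
    noise=np.nanstd(D,0)
    L=np.array([613.3,27.6]);R=np.array([522.4,-205.3]);c=(L+R)/2;ax=(L-R)/np.linalg.norm(L-R);nn=np.array([-ax[1],ax[0]])
    out=[]
    P,u,v=cloud(im,d,n,np.ones(d.shape,bool))
    s=(P[:,:2]-c)@ax;t=(P[:,:2]-c)@nn
    k=(np.hypot(s,t)<92)&(abs(t)>30)&(P[:,2]>150)&(P[:,2]<185)
    lid=np.median(P[k,2]); lidm=P[k,2].mean()
    # knob top interior: project expected top face points to pixels
    p=camera_params(n);K=p["K"];T=p["T"]
    for zt in (251,255):
        a=np.radians(yaw);l=np.array([np.cos(a),np.sin(a)]);w=np.array([-np.sin(a),np.cos(a)])
        poly=[]
        for i,j in((1,1),(1,-1),(-1,-1),(-1,1)):
            q=np.r_[C+i*18*l+j*3.5*w,zt]; pc=T[:3,:3].T@(q-T[:3,3]); poly.append([K[0,0]*pc[0]/-pc[2]+K[0,2],K[1,1]*-pc[1]/-pc[2]+K[1,2]])
        mk=np.zeros(d.shape,np.uint8); cv2.fillPoly(mk,[np.round(np.array(poly)).astype(np.int32)],1)
        Q,_,_=cloud(im,d,n,mk>0)
        print(n,tag,"zt",zt,"n",len(Q),"top med",np.median(Q[:,2]).round(2),"mean",Q[:,2].mean().round(2),"sd",Q[:,2].std().round(2),"lid",lid.round(2),lidm.round(2),"gap",(np.median(Q[:,2])-83-lid).round(2),"noise",np.nanmedian(noise[mk>0]).round(2))
R=np.array([522.4,-205.3]);Lc=np.array([613.4,27.6])
if __name__=="__main__":
  import os
  for n in("top","side"):
    an(n,"a",R,68)
    if not os.path.exists(f"{n}_0.npy"):
        np.save(f"{n}_0.npy",np.load(n+"0.npy"));np.save(f"{n}_0_im.npy",np.load(n+"0_im.npy"))
    print("start R");an(n,"0",R,132); print("start L");an(n,"0",Lc,121)
E
python3 an.py
```

```text
t 21.87 p [612.65  27.96 394.39] rpy [-1.7991e+02  7.0000e-02  3.9880e+01] F [-4.59 -0.21  5.35] M [0.144 0.875 0.315] w 13.1 q [-0.04  0.59 -0.08  1.63  0.05  0.93 -1.01] tau7 -0.3296
top a zt 251 n 61 top med 252.29 mean 252.48 sd 1.76 lid 167.53 167.51 gap 1.76 noise 2.48
top a zt 255 n 59 top med 252.26 mean 252.37 sd 1.73 lid 167.53 167.51 gap 1.73 noise 2.58
start R
top 0 zt 251 n 53 top med 255.28 mean 255.72 sd 3.52 lid 167.4 167.41 gap 4.88 noise 0.0
top 0 zt 255 n 56 top med 254.92 mean 255.36 sd 3.69 lid 167.4 167.41 gap 4.52 noise 0.0
start L
top 0 zt 251 n 57 top med 255.66 mean 255.75 sd 3.01 lid 167.4 167.41 gap 5.26 noise 0.0
top 0 zt 255 n 65 top med 255.62 mean 255.74 sd 2.86 lid 167.4 167.41 gap 5.22 noise 0.0
side a zt 251 n 48 top med 251.58 mean 251.97 sd 1.86 lid 166.89 166.9 gap 1.69 noise 2.7
side a zt 255 n 52 top med 251.8 mean 251.22 sd 7.01 lid 166.89 166.9 gap 1.91 noise 2.66
start R
side 0 zt 251 n 46 top med 254.27 mean 254.17 sd 2.94 lid 166.94 166.87 gap 4.33 noise 0.0
side 0 zt 255 n 41 top med 255.11 mean 254.99 sd 2.85 lid 166.94 166.87 gap 5.17 noise 0.0
start L
side 0 zt 251 n 35 top med 254.37 mean 254.66 sd 3.52 lid 166.94 166.87 gap 4.43 noise 0.0
side 0 zt 255 n 35 top med 255.05 mean 255.71 sd 3.39 lid 166.94 166.87 gap 5.11 noise 0.0
```

View pics/top_a.png

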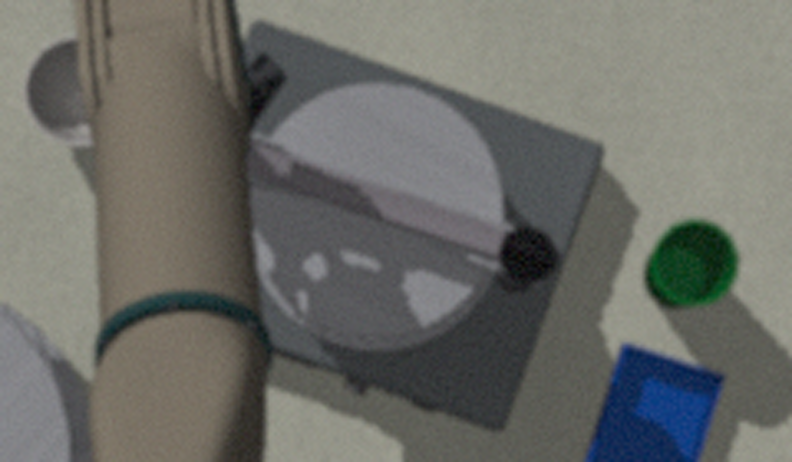

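```bash
python3 -m jog '[0,0,0,0,50, 0,0,0,0,50, 0,0,0,0,50, 0,0,-30,0,50, 0,0,-62,0,50, 0,0,-62,0,50, -218.4,120.4,-62,-28.1,50, -218.4,120.4,-62,-28.1,50, -218.4,120.4,-62,-28.1,50, -218.4,120.4,-62,-28.1,50, -218.4,120.4,-62,-28.1,50, -218.4,120.4,-62,-28.1,50, -218.4,120.4,-62,-28.1,50, -218.4,120.4,-62,-28.1,50, -218.4,120.4,-62,-28.1,50]'
python3 gap.py b 5
python3 - <<'E'
from an import *
an("top","b",np.array([612.4,28.2]),42); an("side","b",np.array([612.4,28.2]),42)
to(522.9,-204.9,397.5,68)
im=np.load("side_b_im.npy");cv2.imwrite("pics/side_b.png",cv2.resize(im[130:290,280:440],None,fx=3.5,fy=3.5,interpolation=cv2.INTER_CUBIC))
E
```

```text
clock: 23.12
eef_pos: [522.8, -204.9, 456.2]
tool_rot: [3.141, -0.001, 1.184]
force: [0.5, 0.2, -0.8]
width: 50.2
t 23.62 p [ 522.73 -204.52  456.26] rpy [180.    -0.    67.95] F [ 0.41 -0.18  0.57] M [ 0.027  0.023 -0.003] w 50.1 q [ 0.45  0.45 -0.18  1.7   0.09  1.   -0.15] tau7 -0.0006
top b zt 251 n 53 top med 251.27 mean 251.29 sd 1.28 lid 167.35 167.37 gap 0.91 noise 2.8
top b zt 255 n 57 top med 251.37 mean 251.5 sd 1.38 lid 167.35 167.37 gap 1.02 noise 2.8
side b zt 251 n 39 top med 251.68 mean 334.63 sd 138.35 lid 166.81 166.85 gap 1.88 noise 3.29
side b zt 255 n 41 top med 251.4 mean 300.54 sd 175.14 lid 166.81 166.85 gap 1.6 noise 3.33
tool shift -0.29 0.3 58.76 turn -0.05
```

View pics/top_b.png

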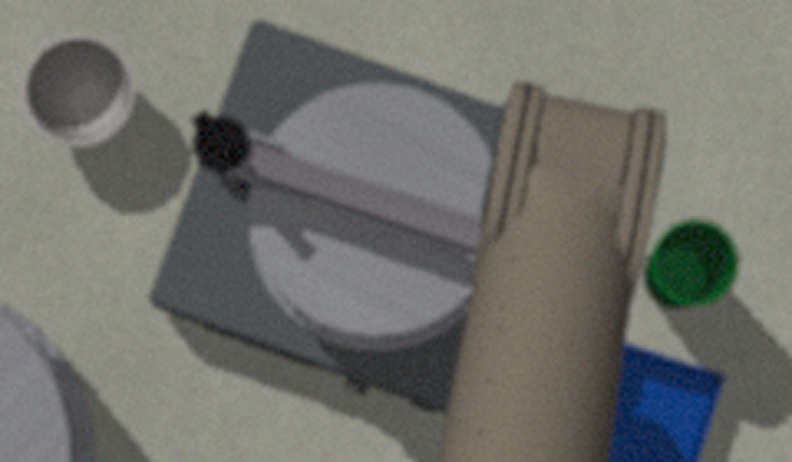

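View pics/side_b.png

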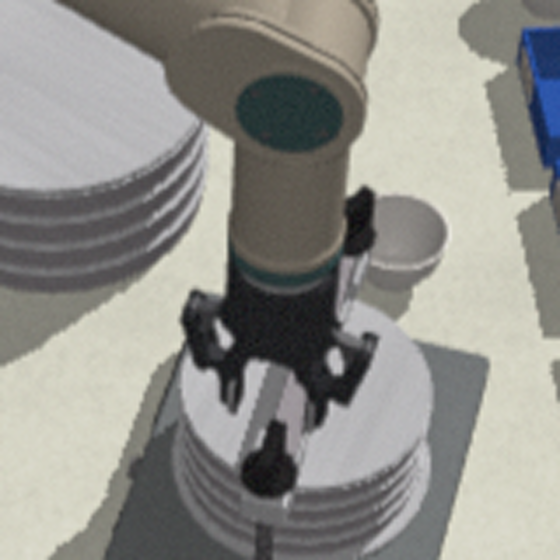

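```bash
python3 -m jog '[0,0.2,30,0,50, 0,0.2,58.8,0,50, 0,0.2,58.8,0,50, 0,0.2,58.8,0,50, 0,0.2,58.8,0,50, 0,0.2,58.8,0,50, 0,0.2,58.8,0,50, 0,0.2,58.8,0,8, 0,0.2,58.8,0,8, 0,0.2,58.8,0,8, 0,0.2,58.8,0,8, 0,0.2,58.8,0,8, 0,0.2,58.8,0,8]'; python3 m.py 2
```

```text
clock: 24.7
eef_pos: [522.8, -205.0, 398.1]
tool_rot: [3.141, 0.0, 1.185]
force: [-1.4, 1.1, 6.2]
width: 13.3
Mz [0.049 0.1  ] mean last half 0.1004
tau7 [-0.0788 -0.0787]
F [-1.88 -0.32  5.79]
t 24.8 p [ 522.85 -204.96  398.09] rpy [179.96   0.    67.91] F [-2.    0.12  5.59] M [0.102 0.282 0.1  ] w 13.0 q [ 0.44  0.51 -0.17  1.77  0.11  0.87 -0.17] tau7 -0.0787
```

```bash
python3 -m jog '[0,0,-0.6,0,8, 0,0,-1.2,0,8, 0,0,-1.15,1,8, 0,0,-1.1,2,8]' >/dev/null; python3 r.py; for i in 1 2 3 4 5 6 7 8 9 10; do python3 -m jog '[0,0,0.061,1,8]' >/dev/null; python3 r.py; done; python3 m.py 4
```

```text
t 25.13 F [ 2.1 -0.1 -3.9] Mz 0.236 tau7 0.0023 z 398.06 yaw 65.83 w 13.0
t 25.22 F [ 2.1 -0.2 -5.4] Mz 0.35 tau7 -0.1544 z 398.01 yaw 64.83 w 12.8
t 25.3 F [ 1.1 -1.4 -6.2] Mz 0.477 tau7 -0.3467 z 397.97 yaw 63.86 w 13.4
t 25.38 F [ 2.  -0.6 -6.4] Mz 0.396 tau7 -0.2304 z 397.9 yaw 62.86 w 13.0
t 25.47 F [ 2.1 -2.2 -8.4] Mz 0.494 tau7 -0.3051 z 397.86 yaw 61.84 w 12.9
t 25.55 F [ 2.3 -1.5 -9.1] Mz 0.451 tau7 -0.3201 z 397.79 yaw 60.84 w 13.0
t 25.63 F [ 3.5 -1.4 -9.7] Mz 0.451 tau7 -0.2522 z 397.76 yaw 59.81 w 13.2
t 25.72 F [  3.   -2.3 -10.9] Mz 0.59 tau7 -0.4004 z 397.72 yaw 58.82 w 13.2
t 25.8 F [  3.6  -2.3 -12.2] Mz 0.399 tau7 -0.2253 z 397.64 yaw 57.81 w 13.5
t 25.88 F [  4.   -2.  -12.3] Mz 0.522 tau7 -0.3337 z 397.59 yaw 56.81 w 13.1
t 25.97 F [  3.9  -2.5 -14.1] Mz 0.444 tau7 -0.3298 z 397.55 yaw 55.82 w 13.0
Mz [0.298 0.205 0.21  0.241] mean last half 0.2255
tau7 [-0.2939 -0.3158 -0.2248 -0.1972]
F [  4.18  -1.57 -15.01]
t 26.17 p [ 522.75 -205.01  397.55] rpy [-1.7998e+02 -1.0000e-02  5.5860e+01] F [  4.48  -2.29 -15.42] M [-0.423 -1.083  0.241] w 12.7 q [ 0.4   0.51 -0.12  1.77  0.07  0.86 -0.34] tau7 -0.1972
```

```bash
python3 -m jog '[0,0,0.5,1,8, 0,0,0.95,2,8]' >/dev/null; python3 r.py; for i in 1 2 3 4 5 6 7 8; do python3 -m jog '[0,0,0.061,1,8]' >/dev/null; python3 r.py; done; python3 m.py 4
```

```text
t 26.33 F [ 2.3 -0.4 -6.7] Mz 0.602 tau7 -0.3865 z 397.42 yaw 53.84 w 12.9
t 26.42 F [ 0.9 -0.5 -8.8] Mz 0.407 tau7 -0.2252 z 397.33 yaw 52.82 w 13.1
t 26.5 F [ 2.4 -2.2 -7.5] Mz 0.58 tau7 -0.3604 z 397.26 yaw 51.82 w 13.1
t 26.58 F [ 2.1 -0.7 -7.1] Mz 0.397 tau7 -0.2348 z 397.18 yaw 50.82 w 13.0
t 26.67 F [ 1.8 -1.3 -7. ] Mz 0.503 tau7 -0.2935 z 397.13 yaw 49.81 w 12.9
t 26.75 F [ 1.7 -0.5 -7. ] Mz 0.428 tau7 -0.3845 z 397.06 yaw 48.82 w 13.2
t 26.83 F [-0.5 -1.4 -5.3] Mz 0.424 tau7 -0.2226 z 396.95 yaw 47.8 w 12.8
t 26.92 F [ 0.5 -0.4 -4.4] Mz 0.554 tau7 -0.3669 z 396.92 yaw 46.8 w 13.3
t 27.0 F [ 0.3 -1.  -3.2] Mz 0.349 tau7 -0.2159 z 396.84 yaw 45.81 w 13.0
Mz [0.295 0.199 0.166 0.152] mean last half 0.159
tau7 [-0.2765 -0.3025 -0.2045 -0.1708]
F [ 0.14 -0.45 -2.85]
t 27.2 p [ 522.71 -204.96  396.83] rpy [-1.800e+02 -1.000e-02  4.586e+01] F [-0.15  0.01 -1.55] M [-0.053  0.028  0.152] w 13.1 q [ 0.37  0.51 -0.07  1.78  0.04  0.86 -0.49] tau7 -0.1708
```

```bash
for k in 1 2; do for i in 1 2 3 4; do python3 -m jog '[0,0,0.061,1,8]' >/dev/null; python3 r.py; done; python3 m.py 4; done
```

```text
t 27.28 F [-0.7 -0.6 -0.8] Mz 0.465 tau7 -0.1132 z 396.78 yaw 44.87 w 12.9
t 27.37 F [-0.6 -0.2 -2.1] Mz 0.454 tau7 -0.3459 z 396.72 yaw 43.85 w 13.0
t 27.45 F [-1.4 -0.  -0.2] Mz 0.434 tau7 -0.208 z 396.63 yaw 42.81 w 12.9
t 27.53 F [-2.5 -0.1  1.8] Mz 0.549 tau7 -0.3564 z 396.58 yaw 41.82 w 12.9
Mz [0.422 0.387 0.378 0.321] mean last half 0.35
tau7 [-0.4706 -0.4849 -0.3823 -0.3527]
F [-2.35  0.36  2.74]
t 27.73 p [ 522.68 -204.91  396.56] rpy [-180.      0.     41.89] F [-2.92 -0.05  3.58] M [0.177 0.454 0.321] w 13.0 q [ 0.36  0.51 -0.05  1.78  0.03  0.86 -0.55] tau7 -0.3527
t 27.82 F [-2.6  1.2  4.2] Mz 0.469 tau7 -0.1276 z 396.52 yaw 40.89 w 12.9
t 27.9 F [-3.   0.6  4.2] Mz 0.445 tau7 -0.241 z 396.44 yaw 39.82 w 12.9
t 27.98 F [-3.5 -0.1  2.9] Mz 0.497 tau7 -0.3613 z 396.35 yaw 38.82 w 12.6
t 28.07 F [-2.6  1.   6.1] Mz 0.431 tau7 -0.1887 z 396.29 yaw 37.79 w 13.1
Mz [0.355 0.268 0.206 0.236] mean last half 0.2211
tau7 [-0.3331 -0.3294 -0.2453 -0.2294]
F [-3.07  0.6   5.57]
t 28.27 p [ 522.69 -204.9   396.29] rpy [-1.7999e+02 -1.0000e-02  3.7810e+01] F [-2.94  0.6   5.37] M [0.284 0.747 0.236] w 12.7 q [ 0.34  0.51 -0.03  1.78  0.02  0.85 -0.61] tau7 -0.2294
```

```bash
python3 -m jog '[0,0,0,0,50, 0,0,0,0,50, 0,0,0,0,50, 0,0,-30,0,50, 0,0,-62,0,50, 0,0,-62,0,50, 213.6,-129.3,-62,-4.2,50, 213.6,-129.3,-62,-4.2,50, 213.6,-129.3,-62,-4.2,50, 213.6,-129.3,-62,-4.2,50, 213.6,-129.3,-62,-4.2,50, 213.6,-129.3,-62,-4.2,50, 213.6,-129.3,-62,-4.2,50, 213.6,-129.3,-62,-4.2,50, 213.6,-129.3,-62,-4.2,50]' >/dev/null
python3 gap.py c 8
python3 - <<'E'
from an import *
an("top","c",np.array([522.8,-204.9]),39); an("side","c",np.array([522.8,-204.9]),39)
to(612.3,28.2,395,42)
E
```

```text
t 30.32 p [611.86  28.36 458.05] rpy [-180.     -0.     42.11] F [ 0.66 -0.81  0.26] M [-0.042 -0.021 -0.02 ] w 50.3 q [-0.04  0.52 -0.08  1.56  0.04  1.06 -0.97] tau7 0.0
top c zt 251 n 56 top med 250.85 mean 250.87 sd 1.44 lid 167.42 167.39 gap 0.43 noise 2.77
top c zt 255 n 56 top med 250.85 mean 250.87 sd 1.44 lid 167.42 167.39 gap 0.43 noise 2.77
side c zt 251 n 39 top med 250.09 mean 250.06 sd 1.13 lid 166.77 166.83 gap 0.32 noise 3.28
side c zt 255 n 43 top med 249.84 mean 247.99 sd 8.61 lid 166.77 166.83 gap 0.06 noise 3.07
tool shift 0.22 0.41 63.05 turn 0.11
```

View pics/top_c.png

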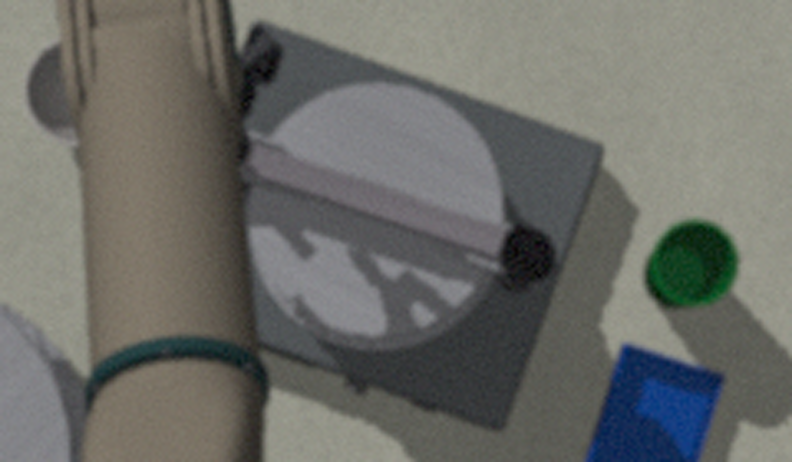

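```bash
python3 -m jog '[0.2,0.4,30,0,50, 0.2,0.4,63,0,50, 0.2,0.4,63,0,50, 0.2,0.4,63,0,50, 0.2,0.4,63,0,50, 0.2,0.4,63,0,50, 0.2,0.4,63,0,50, 0.2,0.4,63,0,8, 0.2,0.4,63,0,8, 0.2,0.4,63,0,8, 0.2,0.4,63,0,8, 0.2,0.4,63,0,8, 0.2,0.4,63,0,8]' > /dev/null; python3 m.py 2
python3 -m jog '[0,0,-0.35,0.5,8, 0,0,-0.3,1,8, 0,0,-0.24,2,8, 0,0,-0.18,3,8]' >/dev/null; python3 r.py; for i in 1 2 3 4 5; do python3 -m jog '[0,0,0.061,1,8]' >/dev/null; python3 r.py; done; python3 m.py 4
```

```text
Mz [-0.234 -0.136] mean last half -0.1361
tau7 [0.1882 0.1881]
F [-1.98 -0.06  5.8 ]
t 31.5 p [612.33  28.2  395.81] rpy [ 1.7998e+02 -4.0000e-02  4.2080e+01] F [-1.67  0.56  6.45] M [ 0.08   0.386 -0.136] w 13.1 q [-0.05  0.58 -0.07  1.64  0.05  0.92 -0.97] tau7 0.1881
t 31.83 F [-1.2  0.1  5.7] Mz 0.434 tau7 -0.2418 z 395.66 yaw 39.13 w 13.0
t 31.92 F [-1.1  0.7  4.7] Mz 0.451 tau7 -0.2613 z 395.61 yaw 38.12 w 12.9
t 32.0 F [-2.9  0.3  5. ] Mz 0.464 tau7 -0.3801 z 395.57 yaw 37.14 w 13.0
t 32.08 F [-1.6 -0.9  5.2] Mz 0.473 tau7 -0.2177 z 395.48 yaw 36.13 w 13.3
t 32.17 F [-1.8  0.   4.9] Mz 0.509 tau7 -0.3682 z 395.44 yaw 35.14 w 12.8
t 32.25 F [-1.7  0.1  5.7] Mz 0.387 tau7 -0.2062 z 395.37 yaw 34.13 w 13.0
Mz [0.305 0.222 0.178 0.253] mean last half 0.2154
tau7 [-0.3177 -0.3166 -0.2366 -0.2217]
F [-1.53  0.73  5.47]
t 32.45 p [612.29  28.4  395.34] rpy [ 1.7999e+02 -2.0000e-02  3.4140e+01] F [-1.31  0.71  5.49] M [0.087 0.317 0.253] w 12.9 q [-0.07  0.58 -0.04  1.64  0.03  0.92 -1.09] tau7 -0.2217
```

```bash
python3 -m jog '[0,0,-0.2,1,8, 0,0,-0.15,2,8]' >/dev/null; python3 r.py; for i in 1 2 3 4 5 6; do python3 -m jog '[0,0,0.061,1,8]' >/dev/null; python3 r.py; done; python3 m.py 4;  for i in 1 2 3 ; do python3 -m jog '[0,0,0.061,1,8]' >/dev/null; python3 r.py; done; python3 m.py 4
```

```text
t 32.62 F [-1.9  0.8  4.3] Mz 0.437 tau7 -0.2474 z 395.25 yaw 32.09 w 13.3
t 32.7 F [-0.6  0.3  4.7] Mz 0.468 tau7 -0.2616 z 395.16 yaw 31.05 w 13.3
t 32.78 F [-0.7  0.7  4.4] Mz 0.64 tau7 -0.4211 z 395.12 yaw 30.06 w 13.2
t 32.87 F [-1.9  0.9  5.2] Mz 0.385 tau7 -0.2163 z 395.05 yaw 29.04 w 12.9
t 32.95 F [-1.2  0.3  5.1] Mz 0.552 tau7 -0.3678 z 395.01 yaw 28.05 w 13.3
t 33.03 F [-0.9  1.3  4.7] Mz 0.441 tau7 -0.2281 z 394.93 yaw 27.05 w 13.2
t 33.12 F [-1.6  1.   5.8] Mz 0.533 tau7 -0.3032 z 394.88 yaw 26.05 w 13.4
Mz [0.351 0.331 0.284 0.338] mean last half 0.3109
tau7 [-0.4376 -0.4229 -0.337  -0.3215]
F [-1.46  1.    5.1 ]
t 33.32 p [612.28  28.49 394.86] rpy [-1.7999e+02 -1.0000e-02  2.6070e+01] F [-0.65  1.53  5.49] M [0.184 0.315 0.338] w 13.0 q [-0.09  0.58  0.    1.64 -0.    0.92 -1.21] tau7 -0.3215
t 33.4 F [-0.7  1.3  4.9] Mz 0.642 tau7 -0.3309 z 394.82 yaw 25.1 w 13.2
t 33.48 F [-1.9  1.3  5.1] Mz 0.475 tau7 -0.2383 z 394.75 yaw 24.05 w 13.1
t 33.57 F [-1.8  0.4  5.1] Mz 0.637 tau7 -0.3994 z 394.71 yaw 23.06 w 12.7
Mz [0.469 0.448 0.407 0.38 ] mean last half 0.3936
tau7 [-0.532  -0.5131 -0.4257 -0.41  ]
F [-1.76  1.13  4.99]
t 33.77 p [612.27  28.55 394.71] rpy [-1.7998e+02 -2.0000e-02  2.3090e+01] F [-1.03  1.25  5.53] M [0.184 0.333 0.38 ] w 13.6 q [-0.1   0.58  0.02  1.64 -0.01  0.92 -1.25] tau7 -0.41
```

```bash
for i in 1 2 ; do python3 -m jog '[0,0,0.055,1,8]' >/dev/null; python3 r.py; done; python3 m.py 4
```

```text
t 33.85 F [-1.4  1.1  5. ] Mz 0.452 tau7 -0.2141 z 394.62 yaw 22.11 w 13.3
t 33.93 F [-1.5  1.3  5.3] Mz 0.526 tau7 -0.3142 z 394.59 yaw 21.06 w 12.7
Mz [0.383 0.334 0.349 0.339] mean last half 0.3441
tau7 [-0.4596 -0.4487 -0.3639 -0.3482]
F [-1.54  1.22  5.  ]
t 34.13 p [612.23  28.65 394.55] rpy [-1.7997e+02 -1.0000e-02  2.1080e+01] F [-1.44  1.08  4.42] M [0.19  0.33  0.339] w 13.4 q [-0.11  0.58  0.03  1.64 -0.02  0.92 -1.28] tau7 -0.3482
```

```bash
python3 -m jog '[0,0,0,0,50, 0,0,0,0,50, 0,0,0,0,50, 0,0,-30,0,50, 0,0,-63,0,50, 0,0,-63,0,50, -167.3,185.6,-63,-17.9,50, -167.3,185.6,-63,-17.9,50, -167.3,185.6,-63,-17.9,50, -167.3,185.6,-63,-17.9,50, -167.3,185.6,-63,-17.9,50, -167.3,185.6,-63,-17.9,50, -167.3,185.6,-63,-17.9,50, -167.3,185.6,-63,-17.9,50, -167.3,185.6,-63,-17.9,50]' >/dev/null
python3 gap.py d 10
python3 - <<'E'
from an import *
an("top","d",np.array([612.3,28.4]),23); an("side","d",np.array([612.3,28.4]),23)
to(522.8,-204.9,396.5,39)
im=np.load("side_d_im.npy");cv2.imwrite("pics/side_d.png",cv2.resize(im[130:290,280:440],None,fx=3.5,fy=3.5,interpolation=cv2.INTER_CUBIC))
E
```

```text
t 36.38 p [ 523.03 -205.3   457.42] rpy [180.  -0.  39.] F [-0.41  0.03 -0.12] M [ 0.021  0.047 -0.02 ] w 50.1 q [ 0.34  0.44 -0.02  1.7   0.01  1.   -0.58] tau7 -0.0
top d zt 251 n 62 top med 249.71 mean 249.6 sd 1.26 lid 167.43 167.44 gap -0.72 noise 2.9
top d zt 255 n 62 top med 249.71 mean 249.6 sd 1.26 lid 167.43 167.44 gap -0.72 noise 2.9
side d zt 251 n 37 top med 250.45 mean 321.65 sd 182.28 lid 166.78 166.82 gap 0.67 noise 3.17
side d zt 255 n 34 top med 248.72 mean 252.51 sd 219.3 lid 166.78 166.82 gap -1.06 noise 3.71
tool shift 0.07 -0.45 60.92 turn 0.0
```

View pics/top_d.png

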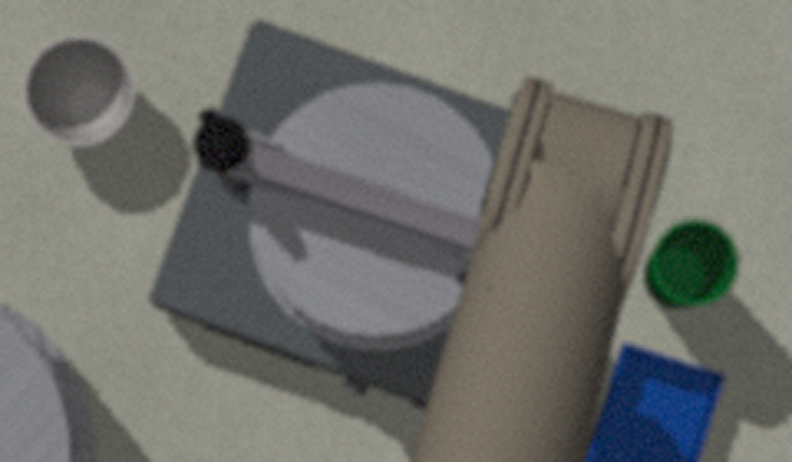

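View pics/side_d.png

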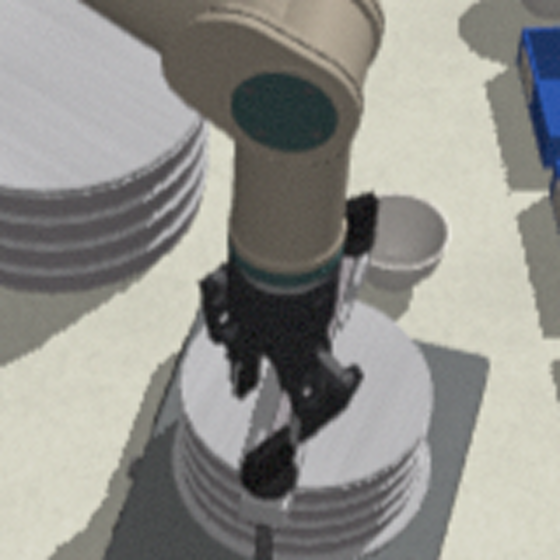

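```bash
python3 -m jog '[0,-0.4,30,0,50, 0,-0.4,61,0,50, 0,-0.4,61,0,50, 0,-0.4,61,0,50, 0,-0.4,61,0,50, 0,-0.4,61,0,50, 0,-0.4,61,0,50, 0,-0.4,61,0,8, 0,-0.4,61,0,8, 0,-0.4,61,0,8, 0,-0.4,61,0,8, 0,-0.4,61,0,8, 0,-0.4,61,0,8]' > /dev/null; python3 m.py 2
python3 -m jog '[0,0,-0.35,0.5,8, 0,0,-0.3,1,8, 0,0,-0.24,2,8]' >/dev/null; python3 r.py; for i in 1 2 3 4 5 6; do python3 -m jog '[0,0,0.058,1,8]' >/dev/null; python3 r.py; done; python3 m.py 4
```

```text
Mz [-0.165 -0.178] mean last half -0.178
tau7 [0.1932 0.1932]
F [-1.35  1.09  5.65]
t 37.57 p [ 522.74 -204.85  397.11] rpy [ 1.800e+02 -3.000e-02  3.898e+01] F [-1.31  1.73  5.81] M [ 0.28   0.38  -0.178] w 13.0 q [ 0.34  0.51 -0.02  1.78  0.01  0.86 -0.58] tau7 0.1932
t 37.82 F [-3.   0.9  5.6] Mz 0.436 tau7 -0.1404 z 397.04 yaw 37.01 w 13.2
t 37.9 F [-2.3  0.9  5.5] Mz 0.383 tau7 -0.296 z 396.99 yaw 36.03 w 12.9
t 37.98 F [-1.5  1.5  6.5] Mz 0.401 tau7 -0.2067 z 396.9 yaw 35.01 w 12.7
t 38.07 F [-1.9  0.8  6.4] Mz 0.566 tau7 -0.3579 z 396.86 yaw 34.03 w 12.7
t 38.15 F [-1.8  1.   6.3] Mz 0.396 tau7 -0.1751 z 396.8 yaw 33.02 w 13.3
t 38.23 F [-2.2  2.2  5.4] Mz 0.487 tau7 -0.3058 z 396.77 yaw 32.02 w 12.9
t 38.32 F [-1.6  1.8  6.2] Mz 0.328 tau7 -0.2032 z 396.65 yaw 31.03 w 13.3
Mz [0.227 0.18  0.163 0.174] mean last half 0.1684
tau7 [-0.2688 -0.2671 -0.1905 -0.1748]
F [-1.63  1.26  5.19]
t 38.52 p [ 522.78 -204.74  396.61] rpy [-180.      0.     31.02] F [-1.63  1.79  5.77] M [0.241 0.379 0.174] w 13.2 q [ 0.31  0.51  0.02  1.78 -0.01  0.85 -0.7 ] tau7 -0.1748
```

```bash
for k in 1 2; do for i in 1 2 3 4; do python3 -m jog '[0,0,0.055,1,8]' >/dev/null; python3 r.py; done; python3 m.py 3; done
```

```text
t 38.6 F [-3.   1.8  5.6] Mz 0.42 tau7 -0.0964 z 396.59 yaw 30.04 w 13.1
t 38.68 F [-0.6  0.5  3.4] Mz 0.423 tau7 -0.3173 z 396.56 yaw 29.04 w 13.1
t 38.77 F [-2.4  0.2  5.8] Mz 0.428 tau7 -0.2126 z 396.48 yaw 28.02 w 13.2
t 38.85 F [-1.5  1.5  6.4] Mz 0.576 tau7 -0.3696 z 396.39 yaw 27.04 w 13.4
Mz [0.47  0.451 0.45 ] mean last half 0.4505
tau7 [-0.5055 -0.4885 -0.4008]
F [-1.51  1.    5.53]
t 39.0 p [ 522.75 -204.68  396.41] rpy [1.800e+02 2.000e-02 2.706e+01] F [-2.18  1.48  6.01] M [0.292 0.437 0.45 ] w 13.2 q [ 0.3   0.51  0.03  1.78 -0.02  0.85 -0.75] tau7 -0.4008
t 39.08 F [-1.7  2.   5.6] Mz 0.424 tau7 -0.1262 z 396.36 yaw 26.07 w 12.9
t 39.17 F [-2.7  0.8  5.8] Mz 0.491 tau7 -0.3028 z 396.31 yaw 25.03 w 12.6
t 39.25 F [-1.9  1.1  5.2] Mz 0.441 tau7 -0.282 z 396.23 yaw 24.04 w 13.0
t 39.33 F [-2.1  1.2  4.9] Mz 0.44 tau7 -0.2748 z 396.19 yaw 23.03 w 12.9
Mz [0.382 0.292 0.274] mean last half 0.2833
tau7 [-0.4127 -0.402  -0.3161]
F [-1.67  1.36  5.24]
t 39.48 p [ 522.74 -204.75  396.18] rpy [1.800e+02 1.000e-02 2.304e+01] F [-1.84  1.6   5.52] M [0.293 0.404 0.274] w 12.9 q [ 0.29  0.51  0.05  1.78 -0.04  0.85 -0.81] tau7 -0.3161
```

```bash
python3 -m jog '[0,0,0,0,50, 0,0,0,0,50, 0,0,0,0,50, 0,0,-30,0,50, 0,0,-63,0,50, 0,0,-63,0,50, 173.5,-179.8,-63,0,50, 173.5,-179.8,-63,0,50, 173.5,-179.8,-63,0,50, 173.5,-179.8,-63,0,50, 173.5,-179.8,-63,0,50, 173.5,-179.8,-63,0,50, 173.5,-179.8,-63,0,50, 173.5,-179.8,-63,0,50, 173.5,-179.8,-63,0,50]' >/dev/null
python3 gap.py e 12
python3 - <<'E'
from an import *
for tag,y in(("a",69.8),("c",39.3),("e",25)):
  an("top",tag,np.array([522.8,-204.9]),y); an("side",tag,np.array([522.8,-204.9]),y)
to(612.2,28.4,395,23)
E
```

```text
t 41.93 p [612.23  28.39 458.89] rpy [ 1.800e+02 -1.000e-02  2.301e+01] F [-0.5  -0.32  0.33] M [-0.003  0.041  0.049] w 49.8 q [-0.11  0.52  0.03  1.56 -0.02  1.06 -1.25] tau7 0.0
top a zt 251 n 53 top med 252.26 mean 252.54 sd 1.72 lid 167.53 167.51 gap 1.73 noise 2.32
top a zt 255 n 46 top med 252.24 mean 252.4 sd 1.7 lid 167.53 167.51 gap 1.71 noise 2.31
side a zt 251 n 42 top med 251.96 mean 252.34 sd 1.7 lid 166.89 166.9 gap 2.07 noise 2.7
side a zt 255 n 42 top med 251.83 mean 251.37 sd 6.08 lid 166.89 166.9 gap 1.94 noise 2.66
top c zt 251 n 56 top med 250.85 mean 250.87 sd 1.44 lid 167.42 167.39 gap 0.43 noise 2.77
top c zt 255 n 56 top med 250.85 mean 250.87 sd 1.44 lid 167.42 167.39 gap 0.43 noise 2.77
side c zt 251 n 39 top med 250.09 mean 250.06 sd 1.13 lid 166.77 166.83 gap 0.32 noise 3.28
side c zt 255 n 39 top med 249.66 mean 245.68 sd 12.5 lid 166.77 166.83 gap -0.11 noise 3.13
top e zt 251 n 56 top med 249.5 mean 249.67 sd 1.02 lid 167.42 167.38 gap -0.91 noise 2.98
top e zt 255 n 62 top med 249.48 mean 248.99 sd 4.75 lid 167.42 167.38 gap -0.93 noise 3.06
side e zt 251 n 44 top med 249.34 mean 249.25 sd 1.06 lid 166.79 166.8 gap -0.45 noise 3.43
side e zt 255 n 44 top med 248.91 mean 233.49 sd 25.97 lid 166.79 166.8 gap -0.88 noise 3.69
tool shift -0.02 -0.02 63.89 turn 0.01
```

View pics/top_e.png

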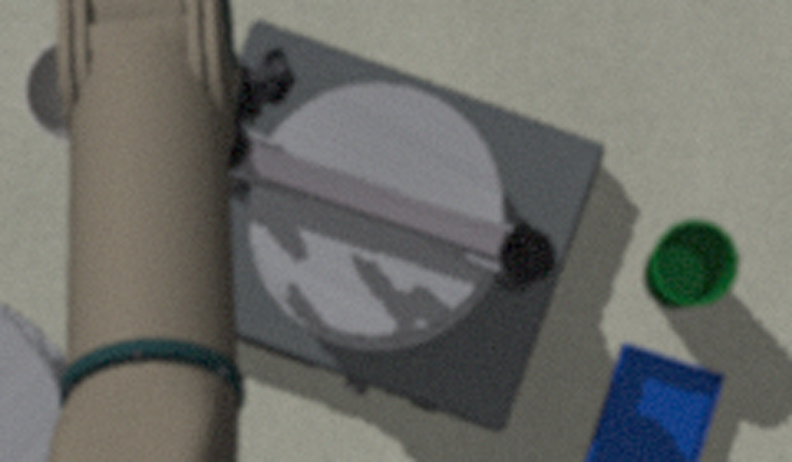

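```bash
python3 -m jog '[0,0,30,0,50, 0,0,64,0,50, 0,0,64,0,50, 0,0,64,0,50, 0,0,64,0,50, 0,0,64,0,50, 0,0,64,0,50, 0,0,64,0,8, 0,0,64,0,8, 0,0,64,0,8, 0,0,64,0,8, 0,0,64,0,8, 0,0,64,0,8]' > /dev/null; python3 m.py 2
python3 -m jog '[0,0,-0.35,0.5,8, 0,0,-0.35,1,8, 0,0,-0.3,2,8]' >/dev/null; python3 r.py; for i in 1 2 3; do python3 -m jog '[0,0,0.055,1,8]' >/dev/null; python3 r.py; done; python3 m.py 4
```

```text
Mz [-0.139 -0.157] mean last half -0.157
tau7 [0.1423 0.1423]
F [-1.75  0.99  6.  ]
t 43.12 p [612.19  28.63 395.68] rpy [-1.7998e+02 -5.0000e-02  2.3000e+01] F [-1.33  1.34  6.1 ] M [ 0.195  0.389 -0.157] w 13.1 q [-0.11  0.58  0.03  1.64 -0.02  0.92 -1.25] tau7 0.1423
t 43.37 F [-1.5  1.3  6.3] Mz 0.485 tau7 -0.2294 z 395.66 yaw 21.03 w 13.0
t 43.45 F [-1.3  1.8  5.2] Mz 0.478 tau7 -0.312 z 395.55 yaw 20.03 w 12.9
t 43.53 F [-0.9  1.3  4.2] Mz 0.544 tau7 -0.3336 z 395.49 yaw 19.02 w 13.0
t 43.62 F [-1.1  1.9  4.8] Mz 0.511 tau7 -0.4019 z 395.42 yaw 18.03 w 13.2
Mz [0.303 0.254 0.267 0.257] mean last half 0.2621
tau7 [-0.3612 -0.3459 -0.2713 -0.2586]
F [-1.66  1.47  5.5 ]
t 43.82 p [612.24  28.82 395.41] rpy [-1.7999e+02 -3.0000e-02  1.8030e+01] F [-1.29  1.21  5.1 ] M [0.195 0.312 0.257] w 12.9 q [-0.12  0.58  0.05  1.64 -0.03  0.92 -1.32] tau7 -0.2586
```

```bash
for i in 1 2 3 4 5 6 7 8 9; do python3 -m jog '[0,0,-0.058,-1,8]' >/dev/null; python3 r.py; done; python3 m.py 3
```

```text
t 43.9 F [-1.8  1.2  5.1] Mz -0.151 tau7 -0.1166 z 395.44 yaw 18.98 w 13.0
t 43.98 F [-1.9  1.5  5.5] Mz -0.095 tau7 -0.0301 z 395.51 yaw 19.99 w 13.2
t 44.07 F [-1.5  1.6  6.4] Mz -0.148 tau7 -0.0112 z 395.55 yaw 20.98 w 12.9
t 44.15 F [-1.1  1.3  5.1] Mz -0.173 tau7 -0.0003 z 395.65 yaw 21.98 w 12.8
t 44.23 F [-1.9  0.8  5.5] Mz -0.157 tau7 0.0083 z 395.68 yaw 22.97 w 13.1
t 44.32 F [-1.9  0.5  5.2] Mz -0.165 tau7 0.0174 z 395.74 yaw 23.97 w 13.5
t 44.4 F [-1.6  0.1  5.5] Mz -0.128 tau7 0.0267 z 395.79 yaw 24.97 w 12.8
t 44.48 F [-0.8  0.5  5.6] Mz -0.18 tau7 0.0364 z 395.87 yaw 25.96 w 13.3
t 44.57 F [-1.5  1.2  5.5] Mz -0.26 tau7 0.0464 z 395.92 yaw 26.96 w 12.8
Mz [-0.134 -0.092 -0.092] mean last half -0.092
tau7 [0.1986 0.1972 0.1106]
F [-1.59  0.92  5.76]
t 44.72 p [612.26  28.51 395.93] rpy [-1.7998e+02 -3.0000e-02  2.6940e+01] F [-2.03  0.88  5.7 ] M [ 0.191  0.4   -0.092] w 12.7 q [-0.1   0.58  0.01  1.64 -0.    0.92 -1.19] tau7 0.1106
```

```bash
for i in 1 2 3 4 5 6 7 8 9 10; do python3 -m jog '[0,0,-0.061,-1,8]' >/dev/null; python3 r.py; done
```

```text
t 44.8 F [-1.8  1.4  5.6] Mz -0.232 tau7 -0.0625 z 395.99 yaw 27.92 w 13.3
t 44.88 F [-2.   1.8  5.3] Mz -0.246 tau7 0.0521 z 396.06 yaw 28.95 w 12.9
t 44.97 F [-1.7  1.2  5.3] Mz -0.35 tau7 0.1534 z 396.1 yaw 29.95 w 13.1
t 45.05 F [-2.4  0.8  6.1] Mz -0.563 tau7 0.3656 z 396.16 yaw 30.91 w 13.0
t 45.13 F [-1.8  1.   5.4] Mz -0.477 tau7 0.353 z 396.22 yaw 31.9 w 13.3
t 45.22 F [-2.   1.9  4.4] Mz -0.564 tau7 0.3526 z 396.26 yaw 32.88 w 13.1
t 45.3 F [-2.3  1.3  4.8] Mz -0.663 tau7 0.4057 z 396.34 yaw 33.88 w 13.2
t 45.38 F [-1.5  1.   5.9] Mz -0.512 tau7 0.3398 z 396.4 yaw 34.88 w 13.3
t 45.47 F [-1.6  0.9  5.9] Mz -0.586 tau7 0.4455 z 396.48 yaw 35.88 w 12.8
t 45.55 F [-2.   1.4  5.5] Mz -0.499 tau7 0.3682 z 396.53 yaw 36.88 w 13.0
```

```bash
python3 m.py 3
```

```text
Mz [-0.471 -0.429 -0.369] mean last half -0.3994
tau7 [0.5195 0.5271 0.4433]
F [-0.95  1.11  5.65]
t 45.7 p [612.33  28.31 396.54] rpy [-1.7999e+02 -5.0000e-02  3.6860e+01] F [-1.25  1.74  6.29] M [ 0.214  0.27  -0.369] w 13.2 q [-0.07  0.58 -0.04  1.63  0.03  0.92 -1.05] tau7 0.4433
```

```bash
for i in 1 2 3 4 5 6 7 8 9 10 11 12 13 14 15; do python3 -m jog '[0,0,0.061,1,8]' >/dev/null; python3 r.py; done; python3 -m jog '[0,0,0.03,0.6,8]' >/dev/null; python3 m.py 3
```

```text
t 45.78 F [-1.1  0.1  5.2] Mz 0.065 tau7 0.2218 z 396.48 yaw 35.91 w 12.8
t 45.87 F [-2.2  1.4  4.9] Mz 0.14 tau7 0.0164 z 396.43 yaw 34.92 w 13.1
t 45.95 F [-0.9  0.9  6.7] Mz 0.191 tau7 0.0174 z 396.37 yaw 33.93 w 13.3
t 46.03 F [-2.1  1.   5.9] Mz 0.141 tau7 0.0155 z 396.3 yaw 32.94 w 13.4
t 46.12 F [-1.8  1.1  5.1] Mz 0.143 tau7 0.0131 z 396.25 yaw 31.93 w 13.4
t 46.2 F [-1.2  0.7  4.5] Mz 0.163 tau7 0.0116 z 396.17 yaw 30.94 w 12.8
t 46.28 F [-1.7  1.   5. ] Mz 0.171 tau7 0.01 z 396.12 yaw 29.94 w 13.0
t 46.37 F [-1.6 -0.4  5.6] Mz 0.193 tau7 0.0035 z 396.08 yaw 28.94 w 13.0
t 46.45 F [-1.7  0.3  5.8] Mz 0.191 tau7 -0.0052 z 395.99 yaw 27.94 w 13.0
t 46.53 F [-2.1  0.9  3.9] Mz 0.18 tau7 -0.0138 z 395.92 yaw 26.95 w 13.0
t 46.62 F [-2.2  0.5  5.7] Mz 0.178 tau7 -0.0224 z 395.87 yaw 25.95 w 13.0
t 46.7 F [-1.7  1.   5.5] Mz 0.188 tau7 -0.031 z 395.82 yaw 24.95 w 13.0
t 46.78 F [-2.   0.9  6.2] Mz 0.362 tau7 -0.1429 z 395.79 yaw 23.96 w 12.7
t 46.87 F [-1.6  1.3  6.1] Mz 0.511 tau7 -0.3316 z 395.75 yaw 23.0 w 12.9
t 46.95 F [-1.4  0.1  5.7] Mz 0.428 tau7 -0.3354 z 395.71 yaw 22.03 w 12.7
Mz [0.341 0.36  0.34 ] mean last half 0.3502
tau7 [-0.4133 -0.3912 -0.3381]
F [-1.57  0.54  5.96]
t 47.18 p [612.26  28.74 395.6 ] rpy [ 1.800e+02 -3.000e-02  2.144e+01] F [-1.26  0.59  5.92] M [0.193 0.325 0.34 ] w 13.3 q [-0.11  0.58  0.03  1.64 -0.02  0.92 -1.27] tau7 -0.3381
```

```bash
python3 -m jog '[0,0,0.06,1,8, 0,0,0.12,2,8, 0,0,0.18,3,8, 0,0,0.24,4,8, 0,0,0.28,4.6,8]' >/dev/null;python3 m.py 3; python3 -m jog '[0,0,0,0,50, 0,0,0,0,50, 0,0,0,0,50, 0,0,-30,0,50, 0,0,-63,0,50, 0,0,-63,0,50]'; python3 -c "
from h import *
st(); to(522.8,-204.9,397+62,24.5)"
```

```text
Mz [0.435 0.356 0.416] mean last half 0.3858
tau7 [-0.4896 -0.4642 -0.411 ]
F [-2.26  1.74  5.39]
t 47.75 p [612.27  28.86 395.38] rpy [ 1.800e+02 -3.000e-02  1.686e+01] F [-2.09  1.65  5.08] M [0.231 0.314 0.416] w 12.9 q [-0.13  0.58  0.06  1.64 -0.04  0.92 -1.33] tau7 -0.411
clock: 48.25
eef_pos: [614.0, 27.9, 463.7]
tool_rot: [3.139, -0.01, 0.292]
force: [0.2, -0.2, 1.7]
width: 50.0
t 48.25 p [613.97  27.95 463.7 ] rpy [179.85  -0.59  16.75] F [ 0.16 -0.21  1.7 ] M [-0.007 -0.067 -0.038] w 50.0 q [-0.13  0.52  0.06  1.55 -0.03  1.06 -1.34] tau7 -0.0156
tool shift -154.39 196.71 4.7 turn -7.75
```

```bash
python3 -m jog '[-153.1,197.6,0,-7.7,50, -153.1,197.6,0,-7.7,50, -153.1,197.6,0,-7.7,50, -153.1,197.6,0,-7.7,50, -153.1,197.6,0,-7.7,50, -153.1,197.6,0,-7.7,50, -153.1,197.6,0,-7.7,50, -153.1,197.6,0,-7.7,50, -153.1,197.6,30,-7.7,50, -153.1,197.6,61.3,-7.7,50, -153.1,197.6,61.3,-7.7,50, -153.1,197.6,61.3,-7.7,50, -153.1,197.6,61.3,-7.7,50, -153.1,197.6,61.3,-7.7,50, -153.1,197.6,61.3,-7.7,50]'; python3 -c "
from h import *
st(); to(522.8,-204.8,396.8,24.5)"
```

```text
clock: 49.5
eef_pos: [523.5, -205.0, 398.2]
tool_rot: [3.139, -0.002, 0.428]
force: [0.5, 0.5, 0.7]
width: 50.1
t 49.5 p [ 523.47 -205.    398.24] rpy [ 1.7988e+02 -1.3000e-01  2.4530e+01] F [0.52 0.49 0.69] M [-0.008 -0.056  0.004] w 50.1 q [ 0.29  0.51  0.05  1.78 -0.03  0.85 -0.79] tau7 -0.0017
tool shift -0.53 -0.46 1.44 turn 0.03
```

Next I close on R, then back off and return to find the contact kink.

```bash
python3 -m jog '[-0.3,-0.3,0,0,8, -0.3,-0.3,0,0,8, -0.3,-0.3,0,0,8, -0.3,-0.3,0,0,8, -0.3,-0.3,0,0,8, -0.3,-0.3,0,0,8]' > /dev/null; python3 m.py 2
for i in 1 2 3 4 5 6 7 8 9 10 11 12 13 14; do python3 -m jog '[0,0,-0.061,-1,8]' >/dev/null; python3 r.py; done
```

```text
Mz [-0.222 -0.129] mean last half -0.1292
tau7 [0.143 0.143]
F [-1.31  0.98  6.16]
t 50.1 p [ 522.42 -204.85  397.32] rpy [ 1.7999e+02 -4.0000e-02  2.4480e+01] F [-1.45  0.13  6.69] M [ 0.239  0.317 -0.129] w 12.9 q [ 0.29  0.51  0.05  1.78 -0.03  0.85 -0.79] tau7 0.143
t 50.18 F [-1.8  1.1  5.8] Mz -0.183 tau7 -0.1101 z 397.39 yaw 25.48 w 12.9
t 50.27 F [-1.2  0.5  6.4] Mz -0.188 tau7 0.0128 z 397.46 yaw 26.52 w 12.9
t 50.35 F [-1.5  1.   5.4] Mz -0.198 tau7 0.0371 z 397.51 yaw 27.51 w 13.0
t 50.43 F [-1.5  1.4  5.5] Mz -0.248 tau7 0.047 z 397.58 yaw 28.51 w 13.0
t 50.52 F [-1.1  1.3  7.4] Mz -0.206 tau7 0.0549 z 397.61 yaw 29.51 w 12.8
t 50.6 F [-0.3  1.6  5.8] Mz -0.231 tau7 0.0623 z 397.7 yaw 30.5 w 13.2
t 50.68 F [-1.4  1.4  5.4] Mz -0.241 tau7 0.0638 z 397.73 yaw 31.51 w 12.8
t 50.77 F [-1.7  1.2  5.5] Mz -0.244 tau7 0.0652 z 397.82 yaw 32.51 w 13.4
t 50.85 F [-1.7  1.3  5.6] Mz -0.25 tau7 0.0669 z 397.87 yaw 33.5 w 13.2
t 50.93 F [-0.5  1.5  5.5] Mz -0.185 tau7 0.0692 z 397.94 yaw 34.51 w 13.0
t 51.02 F [-1.3  1.6  5.4] Mz -0.247 tau7 0.0731 z 398.0 yaw 35.5 w 12.5
t 51.1 F [-1.8  0.1  4.8] Mz -0.482 tau7 0.2777 z 398.07 yaw 36.48 w 13.0
t 51.18 F [-0.5  2.1  5.6] Mz -0.444 tau7 0.3693 z 398.11 yaw 37.44 w 12.9
t 51.27 F [-0.5  0.4  5.4] Mz -0.579 tau7 0.3806 z 398.17 yaw 38.44 w 13.0
```

```bash
for i in 1 2 3 4 5 6 7 8 9 10 11 12 13; do python3 -m jog '[0,0,0.061,1,8]' >/dev/null; python3 r.py; done
```

```text
t 51.35 F [-1.5  1.7  5.8] Mz 0.084 tau7 0.3701 z 398.11 yaw 37.49 w 13.0
t 51.43 F [-1.4  0.8  5.2] Mz 0.174 tau7 0.0245 z 398.1 yaw 36.49 w 12.7
t 51.52 F [-1.   0.7  5.1] Mz 0.135 tau7 0.0171 z 398.01 yaw 35.49 w 13.1
t 51.6 F [-0.4  0.7  5.6] Mz 0.148 tau7 0.0156 z 397.95 yaw 34.5 w 13.0
t 51.68 F [-1.7  1.   5.8] Mz 0.157 tau7 0.014 z 397.89 yaw 33.5 w 12.8
t 51.77 F [-1.9  1.4  5.8] Mz 0.137 tau7 0.0124 z 397.82 yaw 32.5 w 13.0
t 51.85 F [-1.9  0.6  6.8] Mz 0.212 tau7 0.0108 z 397.76 yaw 31.5 w 13.0
t 51.93 F [-1.5  1.   6.1] Mz 0.169 tau7 0.0093 z 397.73 yaw 30.5 w 12.7
t 52.02 F [-1.5  0.7  5.1] Mz 0.186 tau7 0.0048 z 397.64 yaw 29.51 w 13.0
t 52.1 F [-1.6  0.7  6.3] Mz 0.177 tau7 -0.0037 z 397.6 yaw 28.5 w 13.0
t 52.18 F [-1.7  1.7  6.3] Mz 0.24 tau7 -0.0122 z 397.54 yaw 27.51 w 12.8
t 52.27 F [-1.2  1.3  6.1] Mz 0.15 tau7 -0.0207 z 397.47 yaw 26.51 w 13.1
t 52.35 F [-1.6  1.5  5.5] Mz 0.22 tau7 -0.059 z 397.41 yaw 25.51 w 12.7
```

```bash
for i in 1 2 3 4 5 6 7 8; do python3 -m jog '[0,0,0.061,1,8]' >/dev/null; python3 r.py; done; python3 m.py 3
```

```text
t 52.43 F [-2.4  1.   6.5] Mz 0.437 tau7 -0.2721 z 397.37 yaw 24.54 w 13.0
t 52.52 F [-1.4  0.6  6. ] Mz 0.519 tau7 -0.4419 z 397.32 yaw 23.58 w 12.8
t 52.6 F [-1.8  0.4  7. ] Mz 0.479 tau7 -0.2618 z 397.26 yaw 22.56 w 12.8
t 52.68 F [-1.4  0.3  6.4] Mz 0.621 tau7 -0.4145 z 397.22 yaw 21.58 w 13.1
t 52.77 F [-2.8  1.2  6.7] Mz 0.481 tau7 -0.2694 z 397.11 yaw 20.58 w 12.7
t 52.85 F [-2.6  0.8  7.2] Mz 0.496 tau7 -0.367 z 397.06 yaw 19.57 w 13.1
t 52.93 F [-1.8  0.3  5.9] Mz 0.58 tau7 -0.4308 z 397.03 yaw 18.6 w 13.0
t 53.02 F [-1.8  0.4  7.5] Mz 0.54 tau7 -0.3205 z 396.95 yaw 17.58 w 12.5
Mz [0.429 0.358 0.318] mean last half 0.338
tau7 [-0.4645 -0.4561 -0.3712]
F [-1.42  0.99  5.98]
t 53.17 p [ 522.37 -204.75  396.93] rpy [ 1.7998e+02 -1.0000e-02  1.7590e+01] F [-1.3   1.18  6.08] M [0.283 0.39  0.318] w 13.1 q [ 0.27  0.51  0.08  1.78 -0.05  0.85 -0.89] tau7 -0.3712
```

```bash
for i in 1 2 3 4; do python3 -m jog '[0,0,-0.061,-1,8]' >/dev/null; python3 r.py; done; for i in 1 2 3 4; do python3 -m jog '[0,0,0.061,1,8]' >/dev/null; python3 r.py; done; python3 m.py 2
```

```text
t 53.25 F [-1.2  0.7  6.1] Mz -0.151 tau7 -0.1666 z 396.95 yaw 18.54 w 13.1
t 53.33 F [-0.8  1.2  5.7] Mz -0.15 tau7 -0.0263 z 397.01 yaw 19.53 w 13.2
t 53.42 F [-1.8  1.1  6.3] Mz -0.197 tau7 -0.0143 z 397.09 yaw 20.52 w 13.2
t 53.5 F [-1.5  1.3  6.7] Mz -0.159 tau7 -0.0058 z 397.14 yaw 21.52 w 13.3
t 53.58 F [-1.7  0.4  5.8] Mz 0.217 tau7 0.1549 z 397.1 yaw 20.57 w 12.7
t 53.67 F [-1.8  1.2  5.7] Mz 0.213 tau7 -0.0453 z 397.05 yaw 19.51 w 13.0
t 53.75 F [-2.3  0.5  6.2] Mz 0.314 tau7 -0.094 z 396.99 yaw 18.51 w 12.8
t 53.83 F [-2.1  0.4  6.3] Mz 0.494 tau7 -0.3106 z 396.95 yaw 17.55 w 12.9
Mz [0.418 0.349] mean last half 0.3495
tau7 [-0.4537 -0.4278]
F [-1.69  0.98  6.32]
t 53.93 p [ 522.37 -204.77  396.92] rpy [ 1.7998e+02 -1.0000e-02  1.7570e+01] F [-0.94  0.96  5.61] M [0.266 0.463 0.349] w 12.7 q [ 0.27  0.51  0.08  1.78 -0.05  0.85 -0.89] tau7 -0.4278
```

```bash
python3 -m jog '[0,0,0,0,50, 0,0,0,0,50, 0,0,0,0,50, 0,0,0,0,60, 0,0,-30,0,60, 0,0,-65,0,60, 0,0,-90,0,60, -60,120,-90,0,60, -120,200,-90,0,60, -120,200,-90,0,60, -120,200,-90,0,60, -120,200,-90,0,60, -120,200,-90,0,60, -120,200,-90,0,60]'; python3 gap.py f 8
python3 - <<'E'
from an import *
for nm,C,y in(("R",np.array([522.6,-204.9]),18.5),("L",np.array([612.3,28.6]),18)):
  for n in("top","side"): print(nm); an(n,"f",C,y)
for n in("top","side"):
  a=np.load(n+"0_im.npy");b=np.load(n+"_f_im.npy");cv2.imwrite(f"pics/{n}_fin.png",b)
E
```

```text
clock: 55.1
eef_pos: [464.0, -438.7, 485.6]
tool_rot: [3.138, 0.004, 0.295]
force: [-0.2, 0.0, 0.0]
width: 59.9
t 55.9 p [ 468.13 -431.7   486.19] rpy [180.    -0.    17.51] F [-0.29 -0.33  0.6 ] M [ 0.001 -0.004  0.044] w 60.1 q [ 0.62  0.54  0.13  1.45 -0.07  1.16 -0.5 ] tau7 -0.0002
R
top f zt 251 n 65 top med 249.53 mean 249.45 sd 1.27 lid 167.47 167.46 gap -0.94 noise 2.75
top f zt 255 n 65 top med 249.53 mean 249.45 sd 1.27 lid 167.47 167.46 gap -0.94 noise 2.75
R
side f zt 251 n 48 top med 609.83 mean 611.3 sd 5.82 lid 166.9 166.9 gap 359.93 noise 2.3
side f zt 255 n 47 top med 617.03 mean 618.0 sd 9.89 lid 166.9 166.9 gap 367.13 noise 2.19
L
top f zt 251 n 56 top med 249.62 mean 249.45 sd 1.25 lid 167.47 167.46 gap -0.85 noise 2.63
top f zt 255 n 53 top med 249.63 mean 249.52 sd 1.28 lid 167.47 167.46 gap -0.84 noise 2.65
L
side f zt 251 n 35 top med 247.98 mean 205.77 sd 94.31 lid 166.9 166.9 gap -1.92 noise 4.55
side f zt 255 n 35 top med 1.46 mean 112.92 sd 124.21 lid 166.9 166.9 gap -248.44 noise 4.7
```

View pics/top_fin.png

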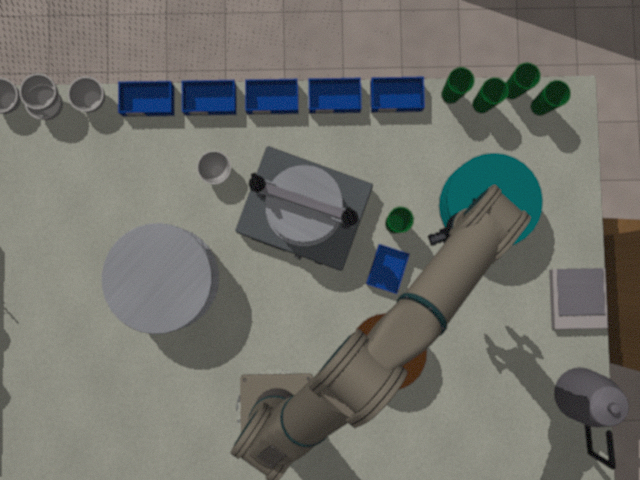

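View pics/side_fin.png

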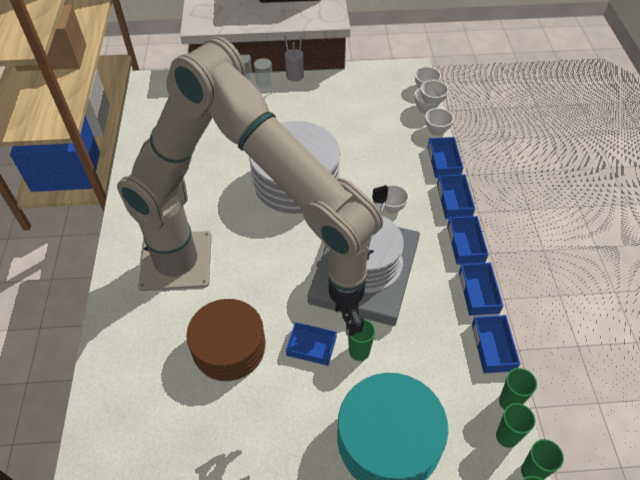

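The top view shows the stack at (305,205), bowl at (213,167), tumbler at (400,220) and tray at (388,268), all in their starting places. Both knobs are free, with the arm clear to the right at (440,235). The two knob tops are level within about 0.1 mm in the depth readings.

```bash
python3 -c "
from h import *
print(finish_job()); st()"
```

```text
the job is handed in; nothing more can be done
None
the job is handed in; nothing more can be done
```

I wound the clamp bar down onto the small grey stack by turning the two knobs alternately, then released both, backed the arm off and handed in at about 56 s. I estimate about 27 N on the left foot and 27–30 N on the right; finish_job gave no verdict.

**Force on each foot:** I backed each knob off and turned it in again. The joint-7 torque was flat until the foot touched, then rose by about 0.009 N m per degree. Contact showed at a tool yaw of about 29.4° on the left and 30.0° on the right. I stopped about 11–11.5° of knob turn beyond that, allowing for about 1° of give in the grip.

**Level and surroundings:** In the final top view the two knob tops agree within about 0.1 mm. The stack, bowl, tumbler and tray looked unmoved by eye. I took no measurement of their shift.

**Checks that disagreed or were weak:**
- **Torque while turning:** it stuck and slipped between about 0.2 and 0.5 N m outside the retraced range. The simple loaded-minus-free comparison was therefore unreliable, and I relied on the contact kinks instead.
- **Depth gap:** the final readings put the feet 0.85–0.94 mm below first contact, which would mean about 34–38 N. On the left, an earlier reading was about 0.35 mm deeper than the kink implied, so I treated it as a camera offset. If the depth is right instead, both forces are still under 40 N.
- **Side camera:** the arm hid the knobs in the final view, so the end check rests on the top camera alone.
- **Left knob after its last turn:** I re-checked only the right knob by torque after its final tightening; the left was checked by depth only.

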